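# Tip the sorting tray and scoop the used drop bottles into the discard box

## Robot

A 6-joint arm with a two-finger parallel gripper is mounted at the origin on a cart in front of the work surface, level with it; the furniture and walls round the work are solid. World frame = base frame: x ahead of the robot, y to its left, z up, the work surface at z = 0. Lengths are in mm, angles in rad, forces in N, time in s.
With the tool pointing down it reaches from about 350 to 925 mm from the base axis. Payload 6.4 kg.
Tool frame: the origin (TCP) lies on the centre line of the jaws, within the pads' length; the fingertips stand 25 mm ahead of it and the grasp point (between the pads) lies 6 mm ahead of it; z points along the fingers, y is the line along which they close (so a half turn about z gives the same grasp; the last joint's range is limited). The gripper opens to 94 mm and grips with 3 to 60 N. Pads are 16 mm wide; open, the fingers measure 119 mm over their backs; the gripper's body (75 mm by 177 mm) begins 78 mm behind the grasp point.
Start: joints at [0.945, 0.245, 1.558, -0, 1.339, -0.174], TCP at [283.78, 584.793, 230.455] pointing down, gripper open.
Joint ranges: [-3.13, 3.13], [-1.02, 2.26], [0.13, 2.54], [-0.95, 4.09], [0.21, 2.88], [-2.74, 2.74]. Speed limits (rad/s): [2.57, 2.57, 3.14, 3.14, 3.14, 3.14].

## Interface

Orientations are given as a unit quaternion [x, y, z, w].
In Python, from rig import arm gives the robot as it stands.
- The arm moves only by the tool send_rows, never from a script. Its argument "rows" is text: rows parted by semicolons, each of 7 numbers parted by spaces: the shift along the tool's x, y, z scaled (see below), then the turn, a rotation vector about the tool's x, y, z scaled (see below), then the closure, from -1 (fully open) to 1 (shut), so that 0 is half open. A call has 1 to 10 rows; each row shifts and turns the commanded pose from where the row before left it, along the tool's axes as they then stand; what a row does not reach is not made up. The controller multiplies each number of a shift by 150 mm and each number of a turn by 120 degrees. A row lasts 1/12 s, in which the tool goes at most 41.7 mm and 7.16 degrees, less where a joint would pass 70% of its speed; a pose out of reach is approached as far as the arm can. A call with a number of a shift or a turn outside -1 to 1 is refused whole. A call with a gripper value outside its range is refused whole. The fingers move at their own pace and stop on an object; "grip_force" is the grip in N (left out, the last holds). Time passes only in rows, so rows that do not move let the fingers close. It gives the time, the measured TCP pose, the force, the opening and the grip force at its end, in the units of the state.
- arm.state(): the state, without advancing time (a new reading comes with each control period).
- arm.get_image(name): name is "scene" or "top" or "wrist"; returns (picture, depth): 384x512x3 uint8, red, green, blue; 384x512 float32, mm along the optical axis (not along the pixel's ray), 0 where there is no reading.
- arm.calibration(name): a dict with "fx", "fy", "cx", "cy" (pixels), "rvec" (rotation vector, rad) and "tvec" (3), from world to camera coordinates, as OpenCV has them. Camera axes: x right, y down, z forward; pixel columns grow to the right and rows downward; lengths in mm; the calibration is good to about 2 mm. A picture is of the moment at which its call begins: read the wrist's pose just before it. calibration takes no time and is no camera call; for the wrist camera it gives the pose at the moment of the call.
- arm.sign_off(): hands the job in; it is judged then, once.
The state is a dict: "time": time; "q": joint angles; "dq": joint speeds; "joint_torque": joint torques, N m; "position": TCP position; "tool_rot": TCP orientation; "contact_force": force on the tool from outside, world axes, zero at the start; "moment": the same for the moment, N m; "width": finger opening in mm; "grasp_force": force on a finger pad.
Only numpy, scipy, OpenCV 4.12 (cv2) and the standard library are available. Lean on these libraries where they do the work, as an engineer would, in place of code of your own. Each camera call takes 0.05 s, during which the arm holds its last target. There are 200 camera calls.

## Task

Three used drop bottles lie scattered in the tilting steel tray. Press the tab at the tray's narrow end all the way down so that the bottles slide into a heap against that end wall, then gather all three in a single load with the hand scoop, lift the load well clear of the tray, tip it into the grey box, and put the empty scoop back down flat on the desk. Keep your fingers off the bottles and leave the other things on the desk where they are.

Things in the scene. Friction and masses are not known exactly. Their poses are not given: they have to be found in the camera images.
- tray (a joint): tilt of the tray on its stand, rad: 0 level (as it starts), 0.38 fully tipped against its stop, narrow end low. Pivot axis across the tray at floor level, 55 mm above the desk, 75 mm back from the narrow end wall. Stiff hinge: pressing the tab down takes about 6 to 9 N, and the tray stays at any tilt it is left at.
- press_tab (a point): middle of the rubber pad on the flat tab (66 mm long, 74 mm wide, 4 mm thick) jutting out from the narrow end wall, 32 mm up it; x outward, z up from the tray; turns with it. It lies 125 mm beyond the pivot axis, 32 mm above the tray floor and 47 mm outside the end wall, which leans over it as the tray tips. Level it is 87 mm above the desk, fully tipped 38 mm.
- low_wall (a point): on the tray floor's upper face, at the foot of the narrow end wall's inner face, mid width; x into that wall along the floor, y across, z square to the floor; turns with the tray. Walls 3 mm thick; heights: end 95, sides 32, rear 14 mm. Inside, the tray is 124 mm wide from x = 0 back to x = -105 mm, then flares to 200 mm at the rear wall (x = -225 mm). Smooth steel, friction about 0.18.
- scoop: loose aluminium hand scoop, 0.3 kg, flat on the desk, smooth. Origin: middle of the pan's rear edge, underside; x to the lip, z up. Pan 127 mm long, 116 mm wide outside, floor 1.6 mm (0.8 mm at the lip), sides 30 mm high sloping down to 3 mm over the front 60 mm, rear wall 45 mm. Behind it an upright black grip plate, 12 mm thick across y, x = -54 to 1 mm, z = 42 to 100 mm; grip it there.
- scoop_grip (a point): middle of the scoop's grip plate, at x = -26.5, y = 0, z = 75 mm in the scoop's frame, same axes
- scoop_lip (a point): middle of the scoop's front lip on its underside, at x = 127 mm in the scoop's frame, same axes
- discard_box: grey open plastic box, 160 x 160 x 75 mm high, walls and floor 4 mm, fixed to the desk, left or right of the tray. Origin at the centre of its underside, x and y square to its walls, z up. Behind the right-hand place stands a tall keratometer: low cream base from about x = 0.57 m, and a tube that juts towards the robot to about x = 0.6 m some 0.4 m above the desk.
- bottle1: used white drop bottle lying in the tray, 25 mm across and 62 mm long, red cap, about 30 g. Origin at its middle on its axis; x along its length towards the cap.
- bottle2: used white drop bottle lying in the tray, 25 mm across and 62 mm long, red cap, about 30 g. Origin at its middle on its axis; x along its length towards the cap.
- bottle3: used white drop bottle lying in the tray, 25 mm across and 62 mm long, red cap, about 30 g. Origin at its middle on its axis; x along its length towards the cap.
- gel: bystander: small white gel bottle standing upright, 44 x 44 x 85 mm; origin at the centre of its underside, z up. Leave it where it stands.
- stamp: bystander: rubber stamp with a brown handle, standing on its foot, 22 x 45 x 58 mm; origin at the centre of its underside, z up. Leave it where it stands.
- tin: bystander: round cream tin, 40 x 40 x 18 mm; origin at the centre of its underside, z up. Leave it where it stands.
- case: bystander: blue hinged case, shut, 56 x 66 x 30 mm; origin at the centre of its underside, z up. Leave it where it stands.
- strips: bystander: orange-yellow carton, 30 x 66 x 22 mm; origin at the centre of its underside, z up. Leave it where it stands.
- magnifier: bystander: black stand magnifier, a short cylinder, 36 x 36 x 26 mm; origin at the centre of its underside, z up. Leave it where it stands.
- stand: the tray's dark steel stand, fixed; base 235 x 176 mm, two side plates at the pivot 87 mm either side of the middle line, 64 mm high. Origin on the desk under the middle of the pivot axis; x level, towards the tray's narrow end, z up.
There are look-alikes about, which are no part of the job. What is shaped like the bottle3 but blue is not meant.

How it is judged:
By the outcome, as a careful person would: the job done as asked, in the order asked, and still so for the second after the job is handed in, with the robot touching nothing.
It also fails if it takes over 72 s, if anything falls off the work surface, if the arm or the gripper's body presses on something with over 40 N, if the wrist force passes 120 N, or if a joint passes its speed limit or range.

## Working session

There is one attempt and no reset: what is moved stays moved. The work goes in short steps, Python scripts to look and compute and a tool call to move; the robot and the scene stay as the last step left them, time stands still between calls to the robot, and variables do not carry over. Pictures are saved under pics/ and viewed, at most 10 in all, crops included, and the job is handed in when it is done.

Besides the shell and the picture viewer there is one more tool, called as name(argument=value, ...), one argument or row to a line, values as JSON. send_rows: Moves the arm, as the interface text tells. Its arguments: {"type":"object","properties":{"rows":{"type":"string"},"grip_force":{"type":"number"}},"required":["rows"]}

```bash
ls; mkdir -p pics; cat > h.py <<'E'
import numpy as np,cv2
from rig import arm
from scipy.spatial.transform import Rotation as R
def cam(n):
    c=arm.calibration(n);K=np.array([[c['fx'],0,c['cx']],[0,c['fy'],c['cy']],[0,0,1.]])
    return K,R.from_rotvec(np.ravel(c['rvec'])).as_matrix(),np.ravel(c['tvec'])
def pts(n,d,c=None):
    K,Rm,t=c or cam(n);h,w=d.shape;u,v=np.meshgrid(np.arange(w),np.arange(h))
    P=np.stack([(u-K[0,2])/K[0,0]*d,(v-K[1,2])/K[1,1]*d,d],-1)
    return (P-t)@Rm
def plane(n,uv,z,c=None):
    K,Rm,t=c or cam(n);r=np.array([(uv[0]-K[0,2])/K[0,0],(uv[1]-K[1,2])/K[1,1],1])@Rm;o=-t@Rm
    return o+r*(z-o[2])/r[2]
E
python3 - <<'E'
from h import *
print({k:np.round(v,3) for k,v in arm.state().items()})
for n in('scene','top'):
    im,d=arm.get_image(n);np.savez(f'{n}0.npz',im=im,d=d)
    cv2.imwrite(f'pics/{n}0.png',cv2.resize(im[...,::-1],(768,576)))
    K,Rm,t=cam(n);print(n,K[0,0],-t@Rm,Rm[2],(d>0).mean())
E
```

```text
pics
{'time': np.float64(0.0), 'q': array([ 0.945,  0.246,  1.559, -0.   ,  1.339, -0.174]), 'dq': array([-0.   , -0.001, -0.001,  0.001, -0.001,  0.   ]), 'joint_torque': array([-0.0000e+00, -4.1583e+01, -3.1460e+01,  6.9000e-02,  3.3000e-02,
       -0.0000e+00]), 'position': array([283.428, 584.343, 229.39 ]), 'tool_rot': array([ 0.224,  0.975, -0.001, -0.   ]), 'contact_force': array([ 0.391, -0.914, -0.6  ]), 'moment': array([-0.015,  0.024, -0.001]), 'grasp_force': np.float64(0.0), 'width': np.float64(94.238)}
scene 356.72886752484607 [ 885.62250627  425.27473204 1134.70229188] [-0.24401932 -0.4097556  -0.87895103] 0.8909200032552084
top 370.86227146580336 [ 405.36333929  -24.6904019  1392.52117533] [ 0.14023184 -0.00504689 -0.99010583] 0.8815155029296875
```

View pics/top0.png

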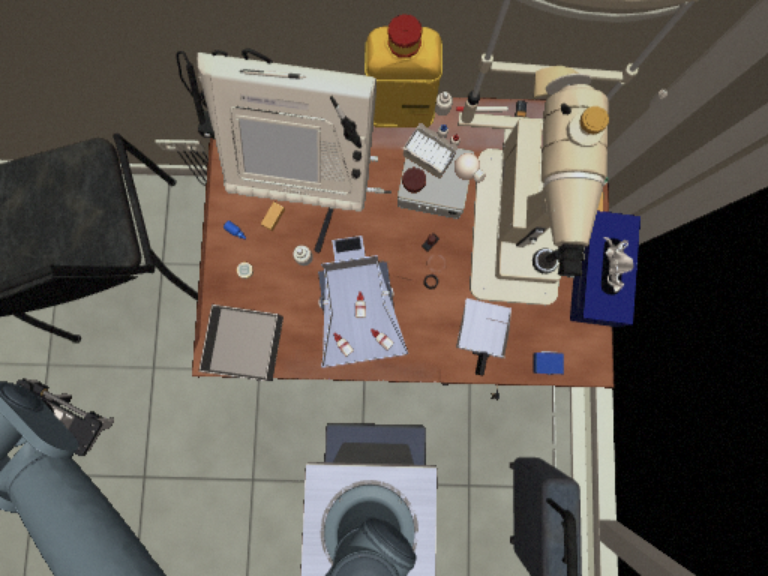

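View pics/scene0.png

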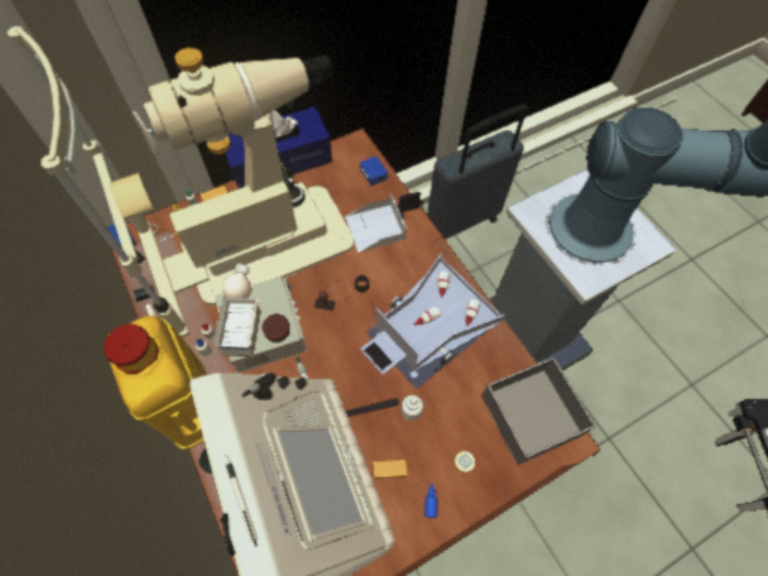

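Top picture (768×576): the tray is at the centre with its tab at (348,246), pointing away from the robot. The red-capped bottles are at (360,305), (343,344) and (382,338), and the blue look-alike is at (234,230). The box is on the left at (242,342). The scoop is on the right at (485,328), with its black grip at (482,362) and its lip pointing away.

```bash
python3 - <<'E'
from h import *
f=np.load('top0.npz');im,d=f['im'],f['d'];P=pts('top',d)
def at(u,v,k=1):
    u,v=int(u/1.5),int(v/1.5);return np.round(np.nanmedian(P[v-k:v+k+1,u-k:u+k+1].reshape(-1,3),0),1)
for nm,u,v in [('tab',348,246),('floor',350,285),('b',360,308),('b',345,346),('b',383,340),('box',242,342),('desk',440,330),('scoop pan',485,328),('grip',482,362),('gel',303,254),('black',324,230),('stamp',430,242),('mag',431,282),('kbase',490,270),('ktube',570,260),('monitor',280,190),('case',548,362)]: print(nm,at(u,v))
hsv=cv2.cvtColor(im,cv2.COLOR_RGB2HSV)
# scoop region: points x..y boxes
def region(x0,x1,y0,y1,z0,z1):
    return (P[...,0]>x0)&(P[...,0]<x1)&(P[...,1]>y0)&(P[...,1]<y1)&(P[...,2]>z0)&(P[...,2]<z1)&(d>0)
big=np.concatenate([cv2.resize(im[150:260,190:350,::-1],(800,550),interpolation=cv2.INTER_CUBIC)])
cv2.imwrite('pics/crop0.png',big)
dark=(hsv[...,2]<60)
# grip plate
ys,xs=np.mgrid[:384,:512]
g=dark&(xs>310)&(xs<335)&(ys>228)&(ys<255); print('grip px',xs[g].mean(),ys[g].mean(),np.round(P[g].mean(0),1),g.sum(),np.round(np.percentile(P[g][:,2],[5,50,95])))
# wood mask -> bright bluish-grey
steel=(hsv[...,1]<70)&(hsv[...,2]>90)
for nm,(a,b,c,e) in dict(tray=(205,275,165,250),scoop=(300,345,195,240)).items():
    m=np.zeros(im.shape[:2],np.uint8);m[c:e,a:b]=steel[c:e,a:b]*255
    cs,_=cv2.findContours(m,cv2.RETR_EXTERNAL,cv2.CHAIN_APPROX_NONE);cn=max(cs,key=cv2.contourArea)
    print(nm,cv2.contourArea(cn),cv2.minAreaRect(cn),cv2.approxPolyDP(cn,3,True).reshape(-1,2).tolist())
E
```

```text
tab [669.2  69.3  87.6]
floor [579.5  64.4  54.2]
b [523.2  35.9  81.4]
b [434.5  68.1  76.6]
b [450.8 -19.2  78.8]
box [436.6 329.5   5.1]
desk [ 479.8 -160.6    1.3]
scoop pan [ 489.9 -272.8    2.2]
grip [ 404.7 -248.8   98. ]
gel [650.8 178.4  71.5]
black [726.7 137.7   7.6]
stamp [ 696.4 -126.6   47.7]
mag [ 6.001e+02 -1.363e+02 -2.000e-01]
kbase [ 630.8 -279.4   25.1]
ktube [ 575.6 -325.9  491.4]
monitor [819.6 251.1  39.9]
case [ 409.  -421.2   30. ]
grip px 320.32978723404256 241.7340425531915 [ 402.2 -248.8   85. ] 94 [ 47.  96. 102.]
tray 3063.5 ((237.89883422851562, 208.5924835205078), (65.15650939941406, 58.009822845458984), 81.25383758544922) [[257, 175], [212, 181], [212, 202], [216, 203], [214, 244], [271, 235], [259, 199], [262, 195]]
scoop 1107.5 ((324.22265625, 213.34544372558594), (33.443416595458984, 44.22138595581055), 12.200469970703125) [[314, 195], [318, 199], [310, 200], [304, 231], [336, 238], [340, 205], [318, 200], [344, 201], [344, 195]]
```

View pics/crop0.png

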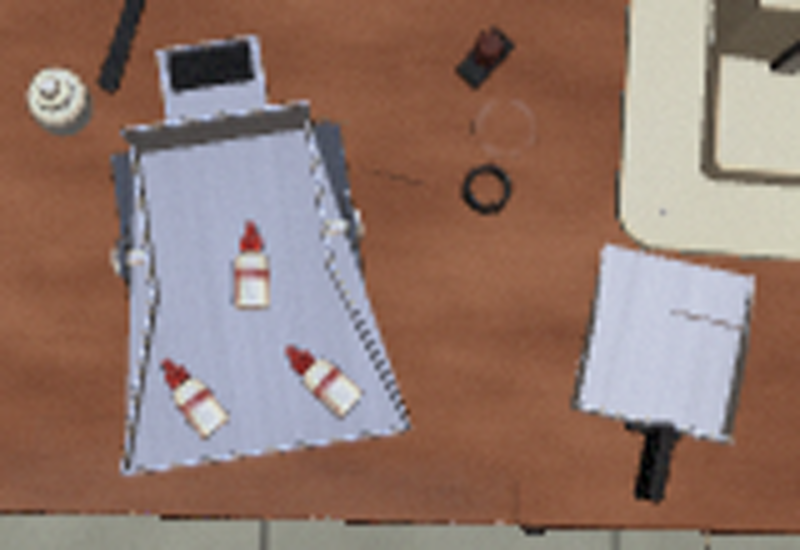

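The crop confirms the three red-capped bottles in the tray. The pad is at crop (212,65), the tray's rear corners at (125,472) and (408,428), and its end-wall top corners at (125,130) and (307,102). The scoop's front corners are at (605,245) and (755,275), with the grip at (655,463). The only blue bottle is outside the tray.

```bash
python3 - <<'E'
from h import *
c=cam('top');f=np.load('top0.npz');im,d=f['im'],f['d'];P=pts('top',d)
g=lambda u,v,z:plane('top',(190+u*.2,150+v*.2),z,c)
pad=g(212,65,87);rl,rr=g(125,472,69),g(408,428,69);wl,wr=g(125,130,150),g(307,102,150)
rm=(rl+rr)/2;wm=(wl+wr)/2
print('pad',pad,'rear',rm,np.linalg.norm(rl-rr),'wall',wm,np.linalg.norm(wl-wr))
ang=lambda v:np.degrees(np.arctan2(v[1],v[0]))
print('yaw',ang(pad-rm),ang(wm-rm),'perp',ang(rl-rr)-90,ang(wl-wr)-90,'len',np.linalg.norm((pad-rm)[:2]),'(expect 275)')
fl,fr,bl,br=g(605,245,2),g(755,275,2),g(575,408,28),g(732,440,28)
print('scoop lip',(fl+fr)/2,'yaw',ang(fl-fr)-90,np.linalg.norm(fl-fr))
m=(P[...,2]>90)&(P[...,2]<110)&(P[...,0]>340)&(P[...,0]<460)&(P[...,1]>-300)&(P[...,1]<-200)
Q=P[m];print('grip',Q.mean(0),len(Q),ang((fl+fr)/2-Q.mean(0)),np.linalg.norm(((fl+fr)/2-Q.mean(0))[:2]),'(expect 153)',np.linalg.eigh(np.cov(Q[:,:2].T)))
# box rim
m=(P[...,2]>65)&(P[...,2]<85)&(P[...,0]>300)&(P[...,0]<560)&(P[...,1]>220)&(P[...,1]<460)
Q=P[m];print('box',cv2.minAreaRect(Q[:,:2].astype(np.float32)),len(Q))
for a in [(0,600),(600,700),(700,800)]:
    for b in [(-100,50),(50,150),(150,300),(300,450)]:
        m=(P[...,0]>a[0])&(P[...,0]<a[1])&(P[...,1]>b[0])&(P[...,1]<b[1])&(P[...,0]>380)
        print(a,b,'zmax',np.percentile(P[m][:,2],99.5))
E
```

```text
pad [673.05270339  68.08427063  87.        ] rear [400.95631021  20.47779344  69.        ] 201.9627936223299 wall [624.91833372  59.49643757 150.        ] 124.9940446037419
yaw 9.924122335989303 9.882872179235212 perp 10.2830329400567 10.508309122404043 len 276.2296578013949 (expect 275)
scoop lip [ 550.74056279 -283.93935809    2.        ] yaw -9.819594653416274 114.98513774877127
grip [ 402.01555517 -250.82946129   98.28324241] 60 -12.550794357070998 152.36598425384574 (expect 153) EighResult(eigenvalues=array([ 13.7067542 , 241.74437448]), eigenvectors=array([[-0.17645355, -0.98430897],
       [-0.98430897,  0.17645355]]))
box ((435.61468505859375, 320.3463134765625), (161.29600524902344, 160.29269409179688), 83.1374740600586) 265
(0, 600) (-100, 50) zmax 1392.5211753341828
(0, 600) (50, 150) zmax 88.78103106477514
(0, 600) (150, 300) zmax 76.51839940549556
(0, 600) (300, 450) zmax 77.2080148644154
(600, 700) (-100, 50) zmax 150.53916193195028
(600, 700) (50, 150) zmax 151.94754716330615
(600, 700) (150, 300) zmax 84.71439821487087
(600, 700) (300, 450) zmax 22.135906027088552
(700, 800) (-100, 50) zmax 85.23818014715098
(700, 800) (50, 150) zmax 46.35811429374803
(700, 800) (150, 300) zmax 37.352933112267785
(700, 800) (300, 450) zmax 27.54674996275181
```

```bash
cat >> h.py <<'E'
from scipy.optimize import least_squares
def frame(yaw,pitch=0,roll=0):
    "tool rotation for a scoop-like frame: yaw (deg), pitch lip-down (deg); tool z=-scoop z, tool y=scoop y"
    S=R.from_euler('ZYX',[yaw,pitch,roll],degrees=True).as_matrix()
    return R.from_matrix(np.stack([-S[:,0],S[:,1],-S[:,2]],1))
def plan(p1,R1,n=None,p0=None,R0=None):
    s=arm.state()
    p0=np.array(s['position'] if p0 is None else p0,float);R0=R.from_quat(s['tool_rot']) if R0 is None else R0
    def run(x,n):
        p,r=p0.copy(),R0;dr=R.from_rotvec(x[3:])
        for _ in range(n): p=p+r.apply(x[:3]);r=r*dr
        return p,r
    w=(R0.inv()*R1).as_rotvec()
    if n is None: n=int(max(np.ceil(np.linalg.norm(p1-p0)/39),np.ceil(np.degrees(np.linalg.norm(w))/6.8),1))
    f=lambda x:np.r_[run(x,n)[0]-p1,100*(R1.inv()*run(x,n)[1]).as_rotvec()]
    x=least_squares(f,np.r_[R0.inv().apply(p1-p0)/n,w/n]).x
    print(n,'rows of',np.round(x[:3]/150,3),np.round(np.degrees(x[3:])/120,3),'from',np.round(p0,1),'res',np.abs(f(x)).max().round(2))
    return n,x
E
python3 - <<'E'
from h import *
plan(np.array([681,69.5,229]),frame(10))
E
```

```text
17 rows of [-0.189 -0.178  0.   ] [-0.    -0.    -0.018] from [283.5 584.4 229.5] res 0.0
```

send_rows(
  rows="-0.189 -0.178 0 0 0 -0.018 1;-0.189 -0.178 0 0 0 -0.018 1;-0.189 -0.178 0 0 0 -0.018 1;-0.189 -0.178 0 0 0 -0.018 1;-0.189 -0.178 0 0 0 -0.018 1;-0.189 -0.178 0 0 0 -0.018 1;-0.189 -0.178 0 0 0 -0.018 1;-0.189 -0.178 0 0 0 -0.018 1;-0.189 -0.178 0 0 0 -0.018 1",
  grip_force=20,
)

```text
time: 0.85
position: [455.7, 279.3, 230.2]
tool_rot: [0.055, 0.998, -0.0, -0.0]
contact_force: [0.4, 0.3, 0.1]
width: 37.5
grasp_force: 0.0
```

send_rows(
  rows="-0.189 -0.178 0 0 0 -0.018 1;-0.189 -0.178 0 0 0 -0.018 1;-0.189 -0.178 0 0 0 -0.018 1;-0.189 -0.178 0 0 0 -0.018 1;-0.189 -0.178 0 0 0 -0.018 1;-0.189 -0.178 0 0 0 -0.018 1;-0.189 -0.178 0 0 0 -0.018 1;-0.189 -0.178 0 0 0 -0.018 1;0 0 0 0 0 0 1;0 0 0 0 0 0 1",
)

```text
time: 1.68
position: [686.0, 71.3, 228.9]
tool_rot: [-0.093, 0.996, 0.0, -0.001]
contact_force: [-1.0, 1.2, -1.0]
width: 0.4
grasp_force: 0.0
```

```bash
python3 - <<'E'
from h import *
plan(np.array([681,69.5,114]),frame(10),4)
im,d=arm.get_image('wrist');c=cam('wrist');cv2.imwrite('pics/w0.png',im[...,::-1]);np.savez('w0.npz',im=im,d=d)
print(c, -c[2]@c[1],(d>0).mean())
E
```

```text
4 rows of [ 0.008 -0.002  0.192] [ 0.    -0.     0.001] from [686.   71.3 228.9] res 0.0
(array([[323.3286405 ,   0.        , 255.38069628],
       [  0.        , 323.3286405 , 190.3474633 ],
       [  0.        ,   0.        ,   1.        ]]), array([[-1.87703507e-01,  9.82225696e-01,  2.73624184e-04],
       [ 9.46205858e-01,  1.80745346e-01,  2.68375844e-01],
       [ 2.63556194e-01,  5.06339918e-02, -9.63314243e-01]]), array([  58.04901212, -688.59468633,  206.45755083])) [608.03516309  56.98928362 383.66979571] 0.9961700439453125
```

View pics/w0.png

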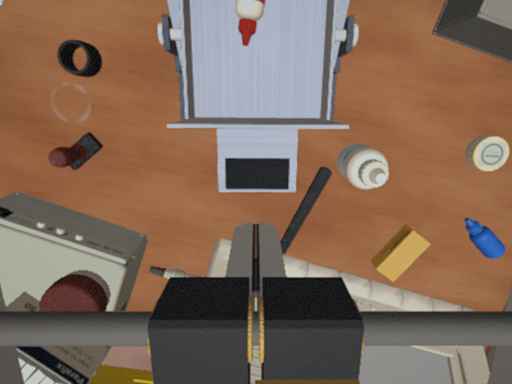

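The wrist picture shows the pad at (257,174), the end-wall top line from (167,126) to (348,127), and the tray side walls at x≈185 and x≈332. Only the blue look-alike at (484,238) is outside the tray.

```bash
python3 - <<'E'
from h import *
f=np.load('w0.npz');im=f['im'];c=cam('wrist')
g=cv2.cvtColor(im,cv2.COLOR_RGB2GRAY);m=np.zeros_like(g);m[145:200,215:300]=(g[145:200,215:300]<60)*255
cs,_=cv2.findContours(m,0,2);r=cv2.minAreaRect(max(cs,key=cv2.contourArea));print(r,'pad',plane('wrist',r[0],87,c))
a,b=plane('wrist',(167,125.5),150,c),plane('wrist',(348,127),150,c);v=a-b;print('wall mid',(a+b)/2,np.degrees(np.arctan2(v[1],v[0]))+90,np.linalg.norm(v))
b4=[plane('wrist',p,87,c) for p in cv2.boxPoints(r)];print(np.round(b4,1))
E
```

```text
((257.0, 173.5), (29.0, 62.0), 90.0) pad [672.78874155  70.99416614  87.        ]
wall mid [625.20970511  61.91549222 150.        ] 10.350507004432615 128.6899132294124
[[664.7  40.2  87. ]
 [653.9  96.6  87. ]
 [681.1 102.6  87. ]
 [692.2  44.7  87. ]]
```

send_rows(
  rows="0.008 -0.002 0.192 0 0 0.001 1;0.008 -0.002 0.192 0 0 0.001 1;0.008 -0.002 0.192 0 0 0.001 1;0.008 -0.002 0.192 0 0 0.001 1;0 0 0 0 0 0 1;0 0 0 0 0 0 1",
)

```text
time: 2.23
position: [679.2, 71.8, 114.4]
tool_rot: [-0.091, 0.996, 0.0, -0.002]
contact_force: [-0.4, -0.9, 0.4]
width: 0.6
grasp_force: 0.0
```

send_rows(
  rows="0 0 0.04 0 0 0 1;0 0 0.04 0 0 0 1;0 0 0.04 0 0 0 1;0 0 0.04 0 0 0 1;0 0 0.04 0 0 0 1;0 0 0.04 0 0 0 1;0 0 0.04 0 0 0 1;0 0 0.03 0 0 0 1;0 0 0 0 0 0 1",
)

```text
time: 2.98
position: [682.5, 70.7, 70.1]
tool_rot: [-0.09, 0.996, -0.0, 0.002]
contact_force: [2.9, 0.4, 3.1]
width: 0.6
grasp_force: 2.2
```

send_rows(
  rows="0 0 0.02 0 0 0 1;0 0 0.02 0 0 0 1;0 0 0.01 0 0 0 1;0 0 0.01 0 0 0 1;0 0 0 0 0 0 1",
)

```text
time: 3.4
position: [684.0, 70.5, 64.1]
tool_rot: [-0.09, 0.996, -0.0, 0.003]
contact_force: [0.8, 1.2, 15.7]
width: 0.9
grasp_force: 7.7
```

send_rows(
  rows="0 0 0.01 0 0 0 1;0 0 0.01 0 0 0 1;0 0 0 0 0 0 1",
)

```text
time: 3.65
position: [685.7, 70.5, 63.2]
tool_rot: [-0.09, 0.996, -0.001, 0.005]
contact_force: [1.8, 1.4, 21.2]
width: 0.4
grasp_force: 10.3
```

```bash
python3 - <<'E'
from h import *
im,d=arm.get_image('top');np.savez('top1.npz',im=im,d=d);P=pts('top',d)
o=np.array([547.7,47]) # rough pivot = wall mid inner -75mm (tray frame)
y=np.radians(10.2);ax=np.array([np.cos(y),np.sin(y)])
piv=np.array([673,69.5])-125*ax;print('pivot',piv)
u=(P[...,:2]-piv)@ax;v=(P[...,:2]-piv)@np.array([-ax[1],ax[0]])
m=(np.abs(v)<40)&(u>-140)&(u<-30)&(d>0)&(P[...,2]<160)
A=np.c_[u[m],np.ones(m.sum())];z=P[m][:,2]
for _ in range(4):
    s=np.linalg.lstsq(A,z,rcond=None)[0];k=np.abs(z-A@s)<4;A,z=A[k],z[k]
print('tilt',np.arctan(-s[0]),s,len(z))
cv2.imwrite('pics/crop1.png',cv2.resize(im[140:260,170:330,::-1],(800,600),interpolation=cv2.INTER_CUBIC))
E
```

```text
pivot [549.975549    47.36440746]
tilt 0.3937285152903932 [-0.41542013 54.36799402] 466
```

View pics/crop1.png

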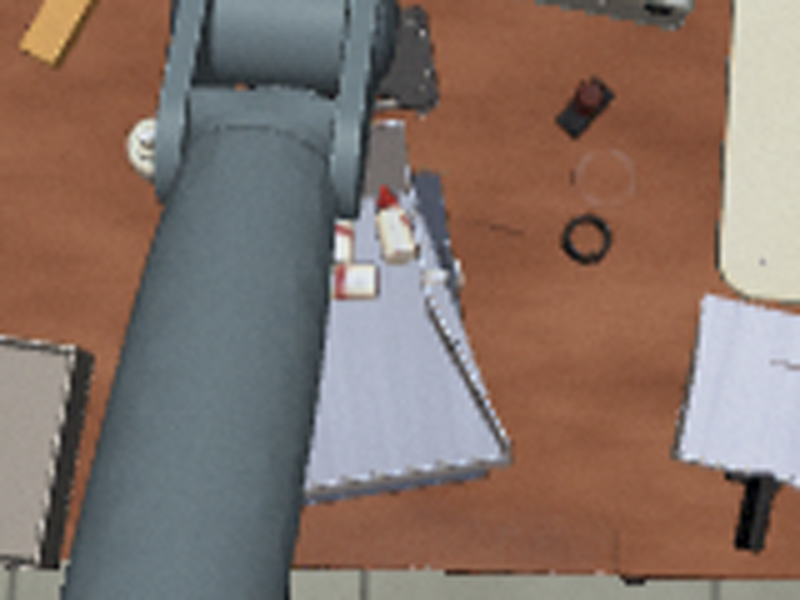

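The tray reads 0.39 rad by depth, so it is against its stop. The bottles have slid to the low end, at crop (395,230), (343,240) and (357,282). Next I release upward and go to the scoop.

```bash
python3 - <<'E'
from h import *
s=arm.state();p=s['position']
plan(np.array([405,-251,230]),frame(-11),p0=[p[0],p[1],230])
E
```

```text
11 rows of [ 0.173 -0.194 -0.001] [-0.     0.     0.016] from [685.8  70.5 230. ] res 0.0
```

send_rows(
  rows="0 0 -0.05 0 0 0 1;0 0 -0.15 0 0 0 1;0 0 -0.25 0 0 0 1;0 0 -0.25 0 0 0 1;0 0 -0.25 0 0 0 1;0 0 -0.19 0 0 0 1",
)

```text
time: 4.2
position: [680.1, 70.5, 229.5]
tool_rot: [-0.09, 0.996, -0.0, -0.001]
contact_force: [1.0, 0.1, 1.1]
width: 0.4
grasp_force: 0.0
```

send_rows(
  rows="0.17 -0.194 0 0 0 0.016 0.2;0.17 -0.194 0 0 0 0.016 0.2;0.17 -0.194 0 0 0 0.016 0.2;0.17 -0.194 0 0 0 0.016 0.2;0.17 -0.194 0 0 0 0.016 0.2;0.17 -0.194 0 0 0 0.016 0.2;0.17 -0.194 0 0 0 0.016 0.2;0.17 -0.194 0 0 0 0.016 0.2;0.17 -0.194 0 0 0 0.016 0.2;0.17 -0.194 0 0 0 0.016 0.2",
)

```text
time: 5.03
position: [433.2, -226.6, 226.1]
tool_rot: [0.078, 0.997, 0.001, -0.002]
contact_force: [0.2, -1.2, 0.9]
width: 37.6
grasp_force: 0.0
```

send_rows(
  rows="0.17 -0.194 0 0 0 0.016 0.2;0 0 0 0 0 0 0.2;0 0 0 0 0 0 0.2;0 0 0 0 0 0 0.2",
)

```text
time: 5.37
position: [405.7, -250.6, 226.8]
tool_rot: [0.094, 0.996, 0.001, -0.001]
contact_force: [1.0, -0.6, -0.8]
width: 37.4
grasp_force: 0.0
```

```bash
python3 - <<'E'
from h import *
print(arm.state()['position'],arm.state()['tool_rot'])
im,d=arm.get_image('wrist');c=cam('wrist');cv2.imwrite('pics/w1.png',im[...,::-1]);np.savez('w1.npz',im=im,d=d)
P=pts('wrist',d,c)
m=(P[...,2]>90)&(P[...,2]<106)&(P[...,0]>340)&(P[...,0]<460)&(P[...,1]>-300)&(P[...,1]<-200)&(d>0)
n,l,st,ce=cv2.connectedComponentsWithStats(m.astype(np.uint8))
for i in range(1,n):
    if st[i,4]>80:
        Q=P[l==i];w,V=np.linalg.eigh(np.cov(Q[:,:2].T));print(st[i],Q.mean(0),V[:,1],np.degrees(np.arctan(V[1,1]/V[0,1])),cv2.minAreaRect(Q[:,:2].astype(np.float32)))
# same from the unobstructed top view
im,d=arm.get_image('top');np.savez('top2.npz',im=im,d=d)
E
```

```text
[ 405.67503547 -250.62994598  226.77389186] [ 9.39422226e-02  9.95576782e-01  8.92632313e-04 -9.65919202e-04]
[246 155  14  60 772] [ 400.26170358 -252.91146108   99.60672202] [-0.98137477  0.192103  ] -11.075538091615861 ((401.5816345214844, -252.89642333984375), (11.739773750305176, 54.659095764160156), 79.09021759033203)
```

View pics/w1.png

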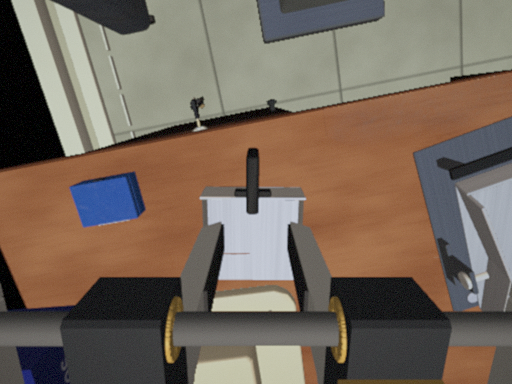

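The picture shows the grip plate at (252,180), lined up midway between the fingers and at yaw −11°.

```bash
python3 - <<'E'
from h import *
plan(np.array([401.5,-252.9,80]),frame(-11))
E
```

```text
4 rows of [ 0.007 -0.006  0.245] [ 0.    -0.     0.001] from [ 406.5 -250.2  227.1] res 0.0
```

send_rows(
  rows="0.007 -0.006 0.245 0 0 0.001 0.2;0.007 -0.006 0.245 0 0 0.001 0.2;0.007 -0.006 0.245 0 0 0.001 0.2;0.007 -0.006 0.2 0 0 0.001 0.2;0 0 0.045 0 0 0 0.2;0 0 0 0 0 0 0.2;0 0 0 0 0 0 1;0 0 0 0 0 0 1;0 0 0 0 0 0 1;0 0 0 0 0 0 1",
  grip_force=45,
)

```text
time: 6.3
position: [402.5, -254.8, 82.5]
tool_rot: [0.098, 0.995, -0.001, 0.001]
contact_force: [0.2, 1.3, 1.1]
width: 13.8
grasp_force: 0.5
```

send_rows(
  rows="0 0 0 0 0 0 1;0 0 0 0 0 0 1;0 0 0 0 0 0 1",
)

```text
time: 6.55
position: [402.4, -254.8, 82.4]
tool_rot: [0.098, 0.995, -0.001, 0.001]
contact_force: [-0.7, 1.4, 7.0]
width: 11.8
grasp_force: 45.0
```

send_rows(
  rows="0 0 -0.1 0 0 0 1;0 0 -0.2 0 0 0 1;0 0 -0.25 0 0 0 1;0 0 -0.25 0 0 0 1;0 0 -0.25 0 0 0 1;0 0 -0.15 0 0 0 1;0 0 0 0 0 0 1",
)

```text
time: 7.13
position: [403.2, -255.9, 266.5]
tool_rot: [0.098, 0.995, -0.004, 0.004]
contact_force: [0.7, -0.7, -1.7]
width: 11.8
grasp_force: 45.0
```

```bash
cat >> h.py <<'E'
YAW=10.2;TILT=.38
_y=np.radians(YAW);AX=np.array([np.cos(_y),np.sin(_y),0]);AY=np.array([-np.sin(_y),np.cos(_y),0])
PIV=np.r_[np.array([673,69.5])-125*AX[:2],55]
TX=np.cos(TILT)*AX-np.sin(TILT)*np.array([0,0,1.]);TZ=np.cross(TX,AY);LW=PIV+75*TX
def totray(P): Q=P-LW;return np.stack([Q@TX,Q@AY,Q@TZ],-1)
GX,GZ=-25.2,82.4   # TCP in scoop frame
def tcp(lipx,lipz,rel,y=0,yaw=YAW,lip=127):
    "TCP for the scoop lip at tray (lipx,y,lipz), pitch rel deg steeper than tray floor"
    p=np.degrees(TILT)+rel;Rt=frame(yaw,p);M=Rt.as_matrix();sx,sz=-M[:,0],-M[:,2]
    return LW+lipx*TX+y*AY+lipz*TZ-(lip-GX)*sx+GZ*sz,Rt
E
python3 - <<'E'
from h import *
f=np.load('top2.npz');im,d=f['im'],f['d'];T=totray(pts('top',d))
m=(d>0)&(T[...,0]>-220)&(T[...,0]<-4)&(np.abs(T[...,1])<58)
fl=m&(np.abs(T[...,2])<8);print('floor z',np.median(T[fl][:,2]),'end wall x',np.median(T[(d>0)&(T[...,2]>30)&(T[...,2]<85)&(np.abs(T[...,1])<50)&(np.abs(T[...,0])<15)],0))
b=m&(T[...,2]>9);n,l,st,ce=cv2.connectedComponentsWithStats(b.astype(np.uint8))
for i in range(1,n):
    if st[i,4]>15:Q=T[l==i];print(st[i],np.round(Q.min(0)),np.round(Q.max(0)))
for lx in(-225,):
  pass
# side walls: points with z 20..35 for x in -100..-10
for s in(-1,1):
    w=(d>0)&(T[...,0]<-10)&(T[...,0]>-100)&(T[...,2]>22)&(T[...,2]<40)&(s*T[...,1]>54)&(s*T[...,1]<75);Q=T[w]
    if len(Q)>3:print('side',s,len(Q),np.polyfit(Q[:,0],Q[:,1],1),Q[:,1].mean())
print(arm.state()['contact_force'],arm.state()['position'])
cv2.imwrite('pics/crop2.png',cv2.resize(im[150:250,190:290,::-1],(600,600),interpolation=cv2.INTER_CUBIC))
p,Rt=tcp(-118,40,8);print(p);plan(p,Rt)
E
```

```text
floor z 0.42300826176132084 end wall x [ 1.36379101  0.35338166 59.09090425]
[245 178   8  15  81] [-62. -58.  10.] [ -6. -34.  29.]
[228 180  17  20 176] [-88. -27.   9.] [-10.  32.  30.]
side -1 23 [ 6.61537546e-03 -6.06191084e+01] -60.98009690840975
side 1 24 [4.96872832e-03 6.46728982e+01] 64.39453021981193
[ 0.73888442 -0.67653055 -1.6778415 ] [ 403.15559336 -255.93906376  266.49242288]
[435.52355214  26.77124287 255.19555768]
8 rows of [-0.02   0.238  0.   ] [ 0.005  0.031 -0.022] from [ 403.2 -255.9  266.5] res 0.0
```

View pics/crop2.png

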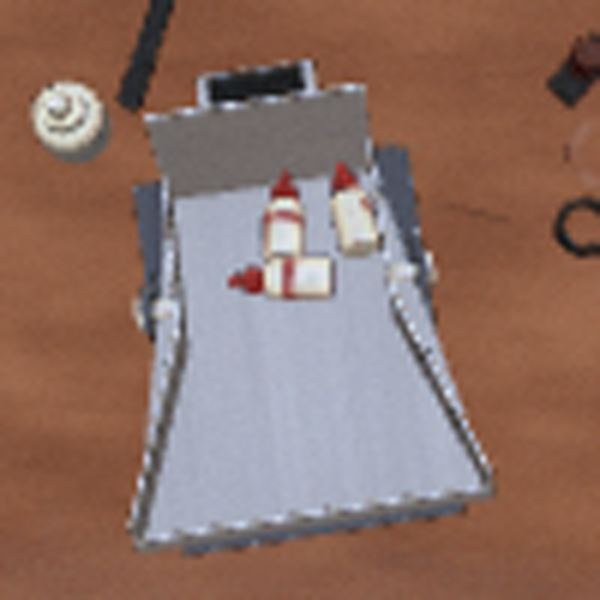

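Crop: two bottles lie end-on to the wall at (285,215) and (352,210), and the third lies across behind them at (290,278). The heap reaches back to tray x = −88. The middle of the side walls is at y ≈ +1.5.

```bash
python3 - <<'E'
from h import *
p,Rt=tcp(-100,75,8,1.3);print(p);plan(p,Rt,9)
E
```

```text
[464.52216017  33.30979163 281.02225148]
9 rows of [-0.035  0.216 -0.024] [ 0.005  0.028 -0.02 ] from [ 403.2 -255.9  266.5] res 0.0
```

send_rows(
  rows="-0.035 0.216 -0.024 0.005 0.028 -0.02 1;-0.035 0.216 -0.024 0.005 0.028 -0.02 1;-0.035 0.216 -0.024 0.005 0.028 -0.02 1;-0.035 0.216 -0.024 0.005 0.028 -0.02 1;-0.035 0.216 -0.024 0.005 0.028 -0.02 1;-0.035 0.216 -0.024 0.005 0.028 -0.02 1;-0.035 0.216 -0.024 0.005 0.028 -0.02 1;-0.035 0.216 -0.024 0.005 0.028 -0.02 1;-0.035 0.216 -0.024 0.005 0.028 -0.02 1;0 0 0 0 0 0 1",
)

```text
time: 7.97
position: [460.5, 39.7, 273.2]
tool_rot: [-0.096, 0.959, -0.02, -0.266]
contact_force: [0.0, -1.1, -3.4]
width: 11.9
grasp_force: 45.0
```

send_rows(
  rows="0 0 0 0 0 0 1;0 0 0 0 0 0 1;0 0 0 0 0 0 1",
)

```text
time: 8.22
position: [460.9, 34.1, 276.1]
tool_rot: [-0.091, 0.96, -0.02, -0.263]
contact_force: [-0.2, 0.5, -2.3]
width: 11.6
grasp_force: 45.0
```

```bash
python3 - <<'E'
from h import *
s=arm.state();print(s['position'],R.from_quat(s['tool_rot']).as_matrix().round(3).tolist(),s['contact_force'])
im,d=arm.get_image('top');c=cam('top');P=pts('top',d);T=totray(P)
np.savez('top3.npz',im=im,d=d)
im2,d2=arm.get_image('wrist');cv2.imwrite('pics/w2.png',im2[...,::-1]);np.savez('w2.npz',im=im2,d=d2,)
p,Rt=tcp(-100,75,8,1.3);plan(p,Rt,1)
p,Rt=tcp(-100,8,8,1.3);plan(p,Rt,2)
E
```

```text
[460.87884093  34.12390031 276.08731095] [[-0.845, -0.185, -0.501], [-0.164, 0.983, -0.087], [0.509, 0.008, -0.861]] [-0.16399642  0.53191233 -2.28204905]
1 rows of [-0.004 -0.008 -0.035] [ 0.002 -0.006  0.005] from [461.1  33.9 276.8] res 0.0
2 rows of [-0.035 -0.005  0.203] [ 0.001 -0.003  0.003] from [461.1  33.9 276.8] res 0.0
```

View pics/w2.png

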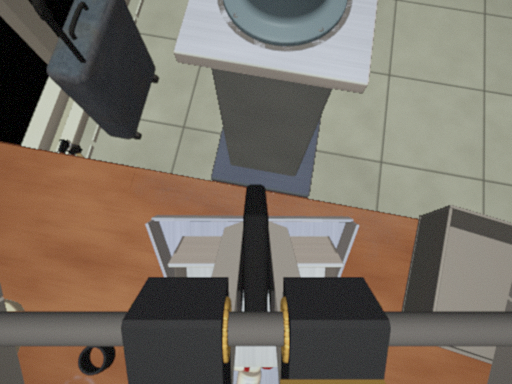

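```bash
cat >> h.py <<'E'
def scoopcloud(n):
    im,d=arm.get_image(n);s=arm.state();M=R.from_quat(s['tool_rot']).as_matrix();S=np.stack([-M[:,0],M[:,1],-M[:,2]],1)
    o=s['position']-S@np.array([GX,0,GZ]);return im,d,(pts(n,d)-o)@S
def chk(n):
    im,d,Q=scoopcloud(n);Q=Q[d>0]
    k=(Q[:,0]>5)&(Q[:,0]<140)&(np.abs(Q[:,1])<70)&(np.abs(Q[:,2])<10);q=Q[k];print(n,len(q))
    if len(q)>20:
        print('z fit',np.linalg.lstsq(np.c_[q[:,:2],np.ones(len(q))],q[:,2],rcond=None)[0],'x',np.percentile(q[:,0],[2,98,99.5]),'y',np.percentile(q[:,1],[1,99]))
    f=(Q[:,0]>60)&(Q[:,0]<140)&(np.abs(Q[:,1])<75)&(Q[:,2]>-12)&(Q[:,2]<35);q=Q[f]
    if len(q): print(' y ext',np.percentile(q[:,1],[1,99]))
    g=(np.abs(Q[:,1])<15)&(Q[:,0]<0)&(Q[:,0]>-60)&(Q[:,2]>90)&(Q[:,2]<110);
E
python3 - <<'E'
from h import *
chk('scene');chk('top')
E
```

```text
scene 1217
z fit [-0.00709992  0.00367052  1.97567741] x [ 17.85344644 126.71198348 127.57115542] y [-57.41812103  57.02673151]
 y ext [-58.1585692   57.34768105]
top 109
z fit [-0.02890318 -0.01119517  2.43495345] x [32.03402456 87.54545516 89.29075231] y [-55.04075048 -16.94871754]
 y ext [-56.12517329 -28.89408043]
```

```bash
cat >> h.py <<'E'
def traychk(n='scene'):
    im,d=arm.get_image(n);T=totray(pts(n,d))
    m=(d>0)&(T[...,0]>-100)&(T[...,0]<-4)&(np.abs(T[...,1])<57)
    fl=m&(np.abs(T[...,2])<6);q=T[fl];print('floor',len(q),np.linalg.lstsq(np.c_[q[:,:2],np.ones(len(q))],q[:,2],rcond=None)[0])
    w=(d>0)&(T[...,2]>40)&(T[...,2]<85)&(np.abs(T[...,1])<50)&(np.abs(T[...,0])<12);print('end x',w.sum(),np.median(T[w][:,0]))
    for s in(-1,1):
        w=(d>0)&(T[...,0]<-10)&(T[...,0]>-100)&(T[...,2]>22)&(T[...,2]<40)&(s*T[...,1]>54)&(s*T[...,1]<75);Q=T[w]
        if len(Q)>3:print('side',s,len(Q),np.polyfit(Q[:,0],Q[:,1],1),Q[:,1].mean())
    hsv=cv2.cvtColor(im,cv2.COLOR_RGB2HSV)
    red=((hsv[...,0]<8)|(hsv[...,0]>172))&(hsv[...,1]>150)&(hsv[...,2]>80)&(d>0)&(np.abs(T[...,1])<70)&(T[...,0]>-220)&(T[...,0]<20)&(T[...,2]<150)
    k,l,st,_=cv2.connectedComponentsWithStats(red.astype(np.uint8))
    for i in range(1,k):
        if st[i,4]>8:print('red',st[i,4],np.round(np.median(T[l==i],0)))
E
python3 - <<'E'
from h import *
traychk()
for lz in (6,):
    p,Rt=tcp(-100,lz,8,1.3);plan(p,Rt,4)
E
```

```text
floor 629 [-0.00241132 -0.00327793  0.1802058 ]
end x 42 3.1384873565279756
side -1 56 [ 2.06488130e-02 -6.09233683e+01] -62.098687250135235
side 1 41 [8.89623089e-04 6.38475571e+01] 63.79953673628285
4 rows of [-0.018 -0.003  0.106] [ 0.    -0.002  0.001] from [461.3  34.2 277.2] res 0.0
```

send_rows(
  rows="-0.018 -0.003 0.106 0 -0.002 0.001 1;-0.018 -0.003 0.106 0 -0.002 0.001 1;-0.018 -0.003 0.106 0 -0.002 0.001 1;-0.018 -0.003 0.106 0 -0.002 0.001 1;0 0 0 0 0 0 1;0 0 0 0 0 0 1",
)

```text
time: 8.97
position: [439.0, 29.2, 216.6]
tool_rot: [-0.087, 0.963, -0.021, -0.255]
contact_force: [0.6, 0.5, -1.4]
width: 11.8
grasp_force: 45.0
```

```bash
cat >> h.py <<'E'
def lipnow():
    s=arm.state();M=R.from_quat(s['tool_rot']).as_matrix();S=np.stack([-M[:,0],M[:,1],-M[:,2]],1)
    o=s['position']-S@np.array([GX,0,GZ]);l=o+127*S[:,0]
    print('lip tray',totray(l).round(1),'rear',totray(o).round(1),'pitch rel',np.degrees(-np.arcsin(S[2,0])-TILT).round(2),'yaw',np.degrees(np.arctan2(S[1,0],S[0,0])).round(2),'roll y.z',S[2,1].round(4),'F tray',np.round([s['contact_force']@TX,s['contact_force']@AY,s['contact_force']@TZ],1),s['time'])
E
python3 - <<'E'
from h import *
lipnow();chk('scene')
p,Rt=tcp(-98,-0.5,8,1.1,10.5);plan(p,Rt,3)
E
```

```text
lip tray [-99.9   2.6   5.9] rear [-225.7    2.1   23.2] pitch rel 7.86 yaw 10.45 roll y.z 0.0045 F tray [ 1.2  0.4 -1.1] 8.9667
scene 1270
z fit [-3.54473254e-02 -5.59473561e-04  2.63896296e+00] x [ 18.81469548 138.02377168 139.52217073] y [-65.63041076  65.99941356]
 y ext [-72.31420277  73.66452123]
3 rows of [-0.006 -0.002  0.015] [ 0.001  0.001 -0.   ] from [439.8  29.2 217.4] res 0.0
```

send_rows(
  rows="-0.006 -0.003 0.015 0.001 0.001 0 1;-0.006 -0.003 0.015 0.001 0.001 0 1;-0.006 -0.003 0.015 0.001 0.001 0 1;0 0 0 0 0 0 1;0 0 0 0 0 0 1",
)

```text
time: 9.43
position: [439.6, 28.0, 210.1]
tool_rot: [-0.088, 0.962, -0.024, -0.256]
contact_force: [1.6, 0.3, 0.5]
width: 11.7
grasp_force: 45.0
```

```bash
python3 - <<'E'
from h import *
lipnow()
p,Rt=tcp(-60,-0.5,7,1.1,10.5);plan(p,Rt,8)
E
```

```text
lip tray [-97.4   0.7  -0.4] rear [-2.232e+02  2.000e-01  1.730e+01] pitch rel 8.01 yaw 10.46 roll y.z -0.0017 F tray [ 1.3 -0.   1.1] 9.4333
8 rows of [-0.03  -0.    -0.002] [-0.    -0.001 -0.   ] from [439.6  28.  210.1] res 0.0
```

send_rows(
  rows="-0.03 0 -0.003 0 -0.001 0 1;-0.03 0 -0.002 0 -0.001 0 1;-0.03 0 -0.002 0 -0.001 0 1;-0.03 0 -0.002 0 -0.001 0 1;-0.03 0 -0.002 0 -0.001 0 1;0 0 0 0 0 0 1",
)

```text
time: 9.93
position: [459.6, 31.7, 199.5]
tool_rot: [-0.089, 0.964, -0.024, -0.251]
contact_force: [2.8, 1.0, 1.5]
width: 11.6
grasp_force: 45.0
```

```bash
python3 - <<'E'
from h import *
lipnow();traychk()
p,Rt=tcp(-45,-0.7,6,1.1,10.5);plan(p,Rt,6)
E
```

```text
lip tray [-73.6   1.   -1.4] rear [-199.5    0.4   15.2] pitch rel 7.48 yaw 10.48 roll y.z -0.0013 F tray [2.1 0.5 2.5] 9.9333
floor 578 [-0.04030097 -0.00319485 -0.92139858]
end x 44 3.1481673320172585
side -1 59 [ 2.74744133e-02 -6.04437196e+01] -61.981888317162934
side 1 43 [1.47165870e-03 6.40191503e+01] 63.94011323734211
6 rows of [-0.029 -0.    -0.   ] [-0.    -0.002 -0.   ] from [459.3  31.7 199.4] res 0.0
```

send_rows(
  rows="-0.029 0 -0.002 0 -0.002 0 1;-0.029 0 -0.002 0 -0.002 0 1;-0.029 0 -0.001 0 -0.002 0 1;-0.029 0 -0.001 0 -0.002 0 1;-0.029 0 -0.001 0 -0.002 0 1;-0.029 0 0 0 -0.002 0 1;0 0 0 0 0 0 1",
)

```text
time: 10.57
position: [481.7, 36.0, 187.1]
tool_rot: [-0.089, 0.966, -0.023, -0.24]
contact_force: [0.8, 0.8, -1.4]
width: 11.9
grasp_force: 45.0
```

```bash
sed -i 's/hsv\[...,1\]>150)&(hsv\[...,2\]>80)/hsv[...,1]>110)\&(hsv[...,2]>50)/' h.py; python3 - <<'E'
from h import *
lipnow();traychk()
im,d=arm.get_image('scene');cv2.imwrite('pics/s1.png',cv2.resize(im[150:270,220:360,::-1],(700,600),interpolation=cv2.INTER_CUBIC))
p,Rt=tcp(-20,-0.8,4,1.1,10.5);plan(p,Rt,6)
E
```

```text
lip tray [-45.7   1.3  -1.3] rear [-172.     0.7   12.4] pitch rel 6.16 yaw 10.49 roll y.z -0.0009 F tray [ 1.4  0.6 -1. ] 10.5667
floor 448 [-0.06438264 -0.00244926 -1.13210794]
end x 42 3.1358700196086655
side -1 59 [-4.64909331e-02 -6.46712353e+01] -61.72421852999645
side 1 52 [3.69291015e-02 6.51030420e+01] 62.88735778751777
red 14 [-13. -39.  19.]
red 12 [ -9. -18.  18.]
red 13 [-35.  43.  19.]
6 rows of [-0.026 -0.     0.003] [-0.    -0.003 -0.   ] from [481.3  35.9 187.5] res 0.0
```

View pics/s1.png

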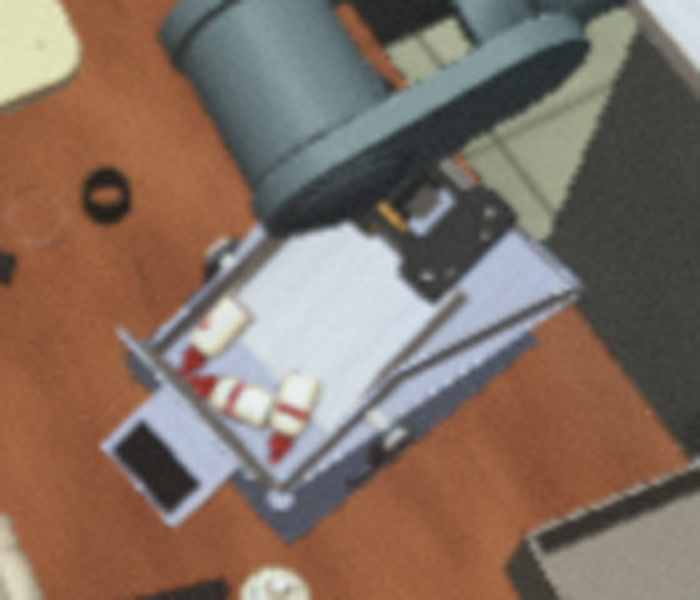

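Scene crop: the lip line runs from (245,345) to (355,430). The three bottles are ahead of it against the wall, at (215,325), (240,395) and (293,400). The downward contact has faded, so I press about 1 mm deeper and carry on.

send_rows(
  rows="0 0 0.006 0 0 0 1;0 0 0.005 0 0 0 1;-0.02 0 0.002 0 -0.002 0 1;-0.02 0 0.002 0 -0.002 0 1;-0.02 0 0.002 0 -0.002 0 1;-0.02 0 0.002 0 -0.002 0 1;0 0 0 0 0 0 1",
)

```text
time: 11.25
position: [491.5, 37.7, 179.9]
tool_rot: [-0.089, 0.969, -0.022, -0.231]
contact_force: [2.0, 0.1, -0.1]
width: 11.4
grasp_force: 45.0
```

```bash
python3 - <<'E'
from h import *
lipnow();traychk()
p,Rt=tcp(-18,-1.5,4,1.1,10.5);plan(p,Rt,5)
E
```

```text
lip tray [-32.    1.2  -1.5] rear [-158.5    0.6    9.7] pitch rel 5.07 yaw 10.48 roll y.z -0.0013 F tray [ 1.9 -0.2  0.7] 11.25
floor 452 [-0.05884359  0.00467319 -0.20896152]
end x 45 3.0808989028836176
side -1 62 [-5.85322419e-02 -6.49524855e+01] -61.372421800533225
side 1 56 [4.82538286e-02 6.55822715e+01] 62.686005540803144
red 23 [-12. -35.  19.]
red 10 [-12.  54.  20.]
5 rows of [-0.017 -0.     0.002] [-0.    -0.002 -0.   ] from [491.4  37.7 179.9] res 0.0
```

send_rows(
  rows="-0.018 0 0.003 0 -0.002 0 1;-0.018 0 0.002 0 -0.002 0 1;-0.018 0 0.002 0 -0.002 0 1;-0.018 0 0.002 0 -0.002 0 1;-0.018 0 0.002 0 -0.002 0 1;0 0 0 0 0 0 1",
)

```text
time: 11.8
position: [502.4, 39.7, 172.2]
tool_rot: [-0.089, 0.971, -0.021, -0.221]
contact_force: [2.6, 0.3, 1.0]
width: 12.1
grasp_force: 45.0
```

```bash
cat >> h.py <<'E'
def bottles(n='scene'):
    im,d,Q=scoopcloud(n);T=totray(pts(n,d))
    hsv=cv2.cvtColor(im,cv2.COLOR_RGB2HSV);red=((hsv[...,0]<10)|(hsv[...,0]>170))&(hsv[...,1]>90)&(hsv[...,2]>50)
    k=(d>0)&(Q[...,0]>3)&(Q[...,0]<170)&(np.abs(Q[...,1])<60)&(Q[...,2]>12)&(Q[...,2]<75)&(T[...,0]<-2)
    white=k&~red&(hsv[...,2]>150)&(hsv[...,1]<60)&(hsv[...,0]<100)
    for nm,mm,a in(('red',red&k,6),('body',white,15)):
        c,l,st,_=cv2.connectedComponentsWithStats(mm.astype(np.uint8))
        for i in range(1,c):
            if st[i,4]>a:print(nm,st[i,4],'scoop',np.round(np.median(Q[l==i],0)),np.round(Q[l==i].min(0)),np.round(Q[l==i].max(0)),'tray',np.round(np.median(T[l==i],0)))
E
python3 - <<'E'
from h import *
lipnow();bottles('scene')
p,Rt=tcp(-5,-1.5,3,1.1,10.5);plan(p,Rt,4)
E
```

```text
lip tray [-17.    1.3  -1.6] rear [-143.7    0.7    7.1] pitch rel 3.9 yaw 10.48 roll y.z -0.0012 F tray [ 2.  -0.2  1.9] 11.8
red 27 scoop [131. -38.  21.] [125. -49.  16.] [139. -17.  27.] tray [-12. -37.  19.]
red 17 scoop [130.  52.  23.] [124.  45.  17.] [140.  56.  27.] tray [-13.  54.  21.]
body 82 scoop [102. -41.  26.] [ 84. -58.  18.] [122. -30.  33.] tray [-40. -40.  26.]
body 132 scoop [122.  25.  26.] [ 90. -16.  13.] [140.  52.  32.] tray [-21.  26.  24.]
4 rows of [-0.018 -0.001  0.003] [-0.    -0.002 -0.   ] from [502.3  39.7 172.3] res 0.0
```

send_rows(
  rows="-0.018 0 0.003 0 -0.002 0 1;-0.018 0 0.003 0 -0.002 0 1;-0.018 0 0.003 0 -0.002 0 1;-0.018 0 0.003 0 -0.002 0 1;-0.012 0 0.002 0 -0.002 0 1;0 0 0 0 0 0 1;0 0 0 0 0 0 1",
)

```text
time: 12.43
position: [512.4, 41.6, 164.9]
tool_rot: [-0.089, 0.973, -0.02, -0.211]
contact_force: [3.1, 0.8, 0.9]
width: 11.9
grasp_force: 45.0
```

```bash
python3 - <<'E'
from h import *
lipnow();bottles('scene')
E
```

```text
lip tray [-2.9  1.4 -1.5] rear [-129.8    0.8    4.5] pitch rel 2.73 yaw 10.49 roll y.z -0.0012 F tray [2.7 0.3 2. ] 12.4333
red 26 scoop [116. -38.  22.] [111. -49.  16.] [126. -18.  26.] tray [-12. -36.  21.]
red 16 scoop [117.  51.  21.] [110.  45.  15.] [124.  55.  27.] tray [-13.  53.  20.]
body 82 scoop [ 88. -40.  26.] [ 71. -54.  14.] [109. -32.  32.] tray [-41. -39.  26.]
body 141 scoop [108.  24.  26.] [ 76. -17.  14.] [127.  51.  34.] tray [-21.  26.  26.]
```

send_rows(
  rows="-0.008 0 0.001 0 -0.002 0 1;-0.008 0 0.001 0 -0.002 0 1;0 0 0 0 0 0 1",
)

```text
time: 12.73
position: [513.8, 41.9, 163.5]
tool_rot: [-0.09, 0.974, -0.02, -0.208]
contact_force: [0.8, 0.9, -1.4]
width: 11.7
grasp_force: 45.0
```

```bash
python3 - <<'E'
from h import *
lipnow()
# rotate about pan rear, lip sliding up ~1mm off wall: steps of relative pitch
p0=r0=None
s=arm.state()
M=R.from_quat(s['tool_rot']).as_matrix();S=np.stack([-M[:,0],M[:,1],-M[:,2]],1)
l=totray(s['position']-S@np.array([GX,0,GZ])+127*S[:,0]);x0=l[0]-1.0
pp,rr=s['position'],R.from_quat(s['tool_rot'])
for rel in(-10,-22,-34):
    lz=127*np.sin(np.radians(-rel))+3
    p,Rt=tcp(x0,lz,rel,1.4,10.5);n,x=plan(p,Rt,{-10:5,-22:4,-34:4}[rel],pp,rr);pp,rr=p,Rt
E
```

```text
lip tray [-0.5  1.5 -1.4] rear [-127.4    0.9    3.9] pitch rel 2.35 yaw 10.49 roll y.z -0.0011 F tray [ 1.4  0.8 -1. ] 12.7333
5 rows of [ 0.022 -0.     0.009] [-0.    -0.021 -0.   ] from [513.8  41.9 163.5] res 0.0
4 rows of [ 0.017 -0.     0.013] [ 0.    -0.025  0.   ] from [496.1  38.4 162.7] res 0.0
4 rows of [ 0.01  -0.     0.019] [-0.    -0.025  0.   ] from [485.4  36.4 156.5] res 0.0
```

send_rows(
  rows="0.022 0 0.009 0 -0.021 0 1;0.022 0 0.009 0 -0.021 0 1;0.022 0 0.009 0 -0.021 0 1;0.022 0 0.009 0 -0.021 0 1;0.022 0 0.009 0 -0.021 0 1;0 0 0 0 0 0 1;0 0 0 0 0 0 1",
)

```text
time: 13.32
position: [495.3, 38.6, 162.0]
tool_rot: [-0.091, 0.991, -0.01, -0.101]
contact_force: [-0.9, -0.1, -3.3]
width: 11.9
grasp_force: 45.0
```

```bash
python3 - <<'E'
from h import *
lipnow();bottles('scene')
E
```

```text
lip tray [-1.9  1.7 24.4] rear [-126.9    1.     2.1] pitch rel -10.08 yaw 10.5 roll y.z -0.0009 F tray [ 0.4  0.1 -3.4] 13.3167
red 29 scoop [120. -38.  20.] [112. -48.  16.] [129. -20.  27.] tray [-12. -37.  44.]
red 18 scoop [122.  52.  19.] [115.  45.  15.] [128.  59.  27.] tray [-10.  54.  43.]
body 87 scoop [ 92. -40.  24.] [ 73. -57.  13.] [112. -29.  30.] tray [-40. -38.  43.]
body 144 scoop [112.  24.  25.] [ 79. -15.  12.] [131.  53.  31.] tray [-21.  25.  46.]
```

Bottles are on the scoop and rising with it (tray z≈44). I keep tilting back.

send_rows(
  rows="0.017 0 0.012 0 -0.025 0 1;0.017 0 0.012 0 -0.025 0 1;0.017 0 0.012 0 -0.025 0 1;0.017 0 0.012 0 -0.025 0 1;0.01 0 0.016 0 -0.025 0 1;0.01 0 0.016 0 -0.025 0 1;0.01 0 0.016 0 -0.025 0 1;0.01 0 0.016 0 -0.025 0 1;0 0 0 0 0 0 1;0 0 0 0 0 0 1",
)

```text
time: 14.2
position: [480.3, 35.7, 146.4]
tool_rot: [-0.091, 0.99, 0.009, 0.107]
contact_force: [0.4, 0.4, -4.7]
width: 11.8
grasp_force: 45.0
```

```bash
python3 - <<'E'
from h import *
lipnow();bottles('scene')
s=arm.state();pp,rr=s['position'],R.from_quat(s['tool_rot'])
M=rr.as_matrix();S=np.stack([-M[:,0],M[:,1],-M[:,2]],1);o=pp-S@np.array([GX,0,GZ])
Rn=frame(10.5,-24);Mn=Rn.as_matrix();Sn=np.stack([-Mn[:,0],Mn[:,1],-Mn[:,2]],1)
o2=o+TZ*8-TX*3
plan(o2+Sn@np.array([GX,0,GZ]),Rn,5)
E
```

```text
lip tray [-2.3  1.7 75.8] rear [-107.4    1.     4.6] pitch rel -34.12 yaw 10.53 roll y.z -0.0008 F tray [ 2.2  0.3 -4.2] 14.2
red 34 scoop [ 99. -39.  19.] [ 94. -51.  13.] [107. -17.  24.] tray [-35. -38.  78.]
red 18 scoop [98. 48. 20.] [89. 41. 14.] [107.  52.  21.] tray [-37.  49.  76.]
body 172 scoop [ 5.  1. 30.] [  3. -52.  12.] [ 8. 56. 47.] tray [-119.    2.   33.]
body 83 scoop [ 73. -38.  23.] [ 50. -56.  13.] [ 89. -28.  29.] tray [-59. -37.  66.]
body 85 scoop [92.  7. 22.] [ 71. -16.  12.] [103.  24.  28.] tray [-43.   8.  75.]
body 80 scoop [74. 37. 23.] [51. 23. 15.] [91. 52. 28.] tray [-59.  38.  64.]
5 rows of [ 0.018 -0.    -0.004] [-0.    -0.019  0.   ] from [481.1  35.6 147. ] res 0.0
```

send_rows(
  rows="0.018 0 -0.004 0 -0.019 0 1;0.018 0 -0.004 0 -0.019 0 1;0.018 0 -0.004 0 -0.019 0 1;0.018 0 -0.004 0 -0.019 0 1;0.018 0 -0.004 0 -0.019 0 1;0 0 0 0 0 0 1;0 0 0 0 0 0 1",
)

```text
time: 14.83
position: [467.6, 33.1, 146.1]
tool_rot: [-0.09, 0.974, 0.018, 0.206]
contact_force: [0.3, -0.1, -4.1]
width: 12.0
grasp_force: 45.0
```

```bash
python3 - <<'E'
from h import *
lipnow();bottles('scene')
s=arm.state();p=s['position'];r=frame(10.5,-24)
plan(p+[-15,0,190],r,8)
E
```

```text
lip tray [-21.    1.5 104.7] rear [-109.9    0.8   14. ] pitch rel -45.62 yaw 10.55 roll y.z -0.0013 F tray [ 1.8 -0.2 -3.7] 14.8333
red 39 scoop [ 54. -36.  18.] [ 46. -49.  12.] [ 64. -16.  22.] tray [-84. -35.  66.]
red 16 scoop [53. 39. 18.] [45. 34. 15.] [62. 44. 21.] tray [-86.  40.  65.]
body 386 scoop [ 8. -2. 24.] [  3. -57.  12.] [50. 56. 46.] tray [-118.   -2.   44.]
8 rows of [-0.053  0.002 -0.15 ] [-0. -0.  0.] from [468.1  33.1 146.4] res 0.0
```

send_rows(
  rows="-0.025 0 -0.07 0 0 0 1;-0.053 0 -0.15 0 0 0 1;-0.053 0 -0.15 0 0 0 1;-0.053 0 -0.15 0 0 0 1;-0.053 0 -0.15 0 0 0 1;-0.053 0 -0.15 0 0 0 1;-0.053 0 -0.15 0 0 0 1;-0.053 0 -0.15 0 0 0 1;-0.025 0 -0.07 0 0 0 1;0 0 0 0 0 0 1",
)

```text
time: 15.72
position: [454.5, 30.4, 338.7]
tool_rot: [-0.09, 0.974, 0.017, 0.209]
contact_force: [0.8, 0.1, -3.3]
width: 11.9
grasp_force: 45.0
```

```bash
python3 - <<'E'
from h import *
s=arm.state();print(s['position'],s['contact_force'],s['q'].round(2));lipnow();bottles('scene');bottles('top')
# box centre (435.6,320.3); yaw of box ~ -6.9; candidate dump poses: scoop yaw psi, pan middle over box
for yaw in (10,40,60,90):
    r=frame(yaw,-24);M=r.as_matrix();S=np.stack([-M[:,0],M[:,1],-M[:,2]],1)
    d=S[:,0].copy();d[2]=0;d/=np.linalg.norm(d)
    print(yaw,'tcp level',np.array([435.6,320.3])-60*d[:2]-np.array([26*d[0],26*d[1]]))
E
```

```text
[454.47084587  30.3921027  338.72531099] [ 0.7935984   0.14991231 -3.3198234 ] [-0.29 -0.6   2.14  0.2   1.23 -2.08]
lip tray [-105.3    1.1  279.8] rear [-193.5    0.2  188.4] pitch rel -46.01 yaw 10.63 roll y.z -0.0043 F tray [ 2.   0.  -2.8] 15.7167
red 57 scoop [ 57. -36.  20.] [ 48. -51.  14.] [ 69. -17.  25.] tray [-167.  -35.  241.]
red 9 scoop [38. -5. 23.] [ 31. -13.  17.] [42. -1. 27.] tray [-183.   -4.  228.]
red 25 scoop [58. 39. 20.] [51. 32. 17.] [69. 44. 24.] tray [-168.   40.  241.]
body 572 scoop [ 9. -3. 27.] [  3. -57.  12.] [59. 56. 47.] tray [-204.   -2.  218.]
red 26 scoop [ 55. -43.  21.] [ 47. -49.  17.] [ 67. -36.  31.] tray [-170.  -41.  238.]
red 27 scoop [ 54. -25.  21.] [ 49. -32.  17.] [ 65. -16.  27.] tray [-170.  -23.  237.]
red 26 scoop [55. 37. 21.] [47. 31. 15.] [66. 45. 28.] tray [-171.   39.  239.]
red 10 scoop [35. -7. 26.] [ 32. -15.  19.] [40. -1. 34.] tray [-187.   -6.  227.]
body 396 scoop [20. -5. 27.] [  3. -55.  12.] [50. 57. 49.] tray [-198.   -4.  217.]
10 tcp level [350.90653324 305.36625672]
40 tcp level [369.72017789 265.02026557]
60 tcp level [392.6        245.82181527]
90 tcp level [435.6 234.3]
```

All three caps are in the pan and the load is more than 200 mm above the tray floor. I carry it to the box.

```bash
cat >> h.py <<'E'
def lipto(l,yaw,pitch):
    r=frame(yaw,pitch);M=r.as_matrix();S=np.stack([-M[:,0],M[:,1],-M[:,2]],1)
    return np.array(l,float)+S@np.array([GX-127,0,GZ]),r
E
python3 - <<'E'
from h import *
yaw=20;L=[415,308]
p,r=lipto(L+[260],yaw,-24);print(p);plan(p,r,12)
pA,rA=lipto(L+[150],yaw,-24);print(pA);plan(pA,rA,5,p,r)
E
```

```text
[252.84972539 248.98212656 273.37082863]
12 rows of [ 0.083  0.146 -0.   ] [-0.003 -0.    -0.006] from [452.9  30.8 333.8] res 0.0
[252.84972539 248.98212656 163.37082863]
5 rows of [0.06  0.    0.134] [0. 0. 0.] from [252.8 249.  273.4] res 0.0
```

```bash
python3 - <<'E'
from h import *
yaw=-35;L=[420,315]
p,r=lipto(L+[250],yaw,-20);print(p);plan(p,r,16)
pA,rA=lipto(L+[145],yaw,-20);print(pA);plan(pA,rA,5,p,r)
E
```

```text
[279.75815825 413.19839477 275.37520614]
16 rows of [ 0.105  0.147 -0.016] [0.009 0.002 0.022] from [452.9  30.8 333.8] res 0.0
[279.75815825 413.19839477 170.37520614]
5 rows of [0.048 0.    0.132] [0. 0. 0.] from [279.8 413.2 275.4] res 0.0
```

send_rows(
  rows="0.05 0.07 -0.008 0.005 0.001 0.011 1;0.105 0.147 -0.016 0.009 0.002 0.022 1;0.105 0.147 -0.016 0.009 0.002 0.022 1;0.105 0.147 -0.016 0.009 0.002 0.022 1;0.105 0.147 -0.016 0.009 0.002 0.022 1;0.105 0.147 -0.016 0.009 0.002 0.022 1;0.105 0.147 -0.016 0.009 0.002 0.022 1;0.105 0.147 -0.016 0.009 0.002 0.022 1;0.105 0.147 -0.016 0.009 0.002 0.022 1",
)

```text
time: 16.57
position: [322.1, 218.1, 298.9]
tool_rot: [0.119, 0.975, -0.022, 0.187]
contact_force: [-0.3, -0.1, -3.7]
width: 11.9
grasp_force: 45.0
```

send_rows(
  rows="0.105 0.147 -0.016 0.009 0.002 0.022 1;0.105 0.147 -0.016 0.009 0.002 0.022 1;0.105 0.147 -0.016 0.009 0.002 0.022 1;0.105 0.147 -0.016 0.009 0.002 0.022 1;0.105 0.147 -0.016 0.009 0.002 0.022 1;0.105 0.147 -0.016 0.009 0.002 0.022 1;0.105 0.147 -0.016 0.009 0.002 0.022 1;0.05 0.07 -0.008 0.005 0.001 0.011 1;0 0 0 0 0 0 1",
)

```text
time: 17.32
position: [280.6, 415.0, 272.5]
tool_rot: [0.296, 0.939, -0.057, 0.164]
contact_force: [-0.0, -0.7, -4.1]
width: 11.6
grasp_force: 45.0
```

```bash
python3 - <<'E'
from h import *
yaw=-35;L=[420,315]
s=arm.state();print(s['position'],s['q'].round(2),s['contact_force'])
bottles('scene')
p,r=lipto(L+[150],yaw,-20);plan(p,r,5)
pB,rB=lipto(L+[110],yaw,5);plan(pB,rB,6,p,r)
pC,rC=lipto(L+[90],yaw,60);plan(pC,rC,10,pB,rB)
E
```

```text
[280.641398   414.95614586 272.48110009] [ 0.93 -0.11  1.88 -0.35  1.38  0.03] [-0.03178892 -0.65404978 -4.07164896]
red 33 scoop [ 54. -30.  19.] [ 44. -41.  14.] [ 65. -24.  22.] tray [-287.  317.  115.]
red 29 scoop [55.  5. 18.] [46. -5. 14.] [64.  9. 22.] tray [-263.  342.  123.]
red 30 scoop [55. 31. 18.] [46. 26. 14.] [64. 39. 24.] tray [-245.  362.  131.]
red 7 scoop [29. 39. 24.] [27. 31. 21.] [32. 42. 27.] tray [-257.  384.  122.]
body 579 scoop [10.  5. 25.] [  3. -55.  12.] [46. 57. 46.] tray [-286.  368.  109.]
5 rows of [ 0.045 -0.     0.122] [-0.001 -0.     0.   ] from [280.8 413.6 273. ] res 0.0
6 rows of [-0.035  0.    -0.028] [-0.     0.035 -0.   ] from [279.8 413.2 175.4] res 0.0
10 rows of [-0.064  0.    -0.083] [ 0.     0.046 -0.   ] from [301.7 397.8 205.4] res 0.0
```

send_rows(
  rows="0.045 0 0.122 0 0 0 1;0.045 0 0.122 0 0 0 1;0.045 0 0.122 0 0 0 1;0.045 0 0.122 0 0 0 1;0.045 0 0.122 0 0 0 1;0 0 0 0 0 0 1;0 0 0 0 0 0 1",
)

```text
time: 17.95
position: [280.5, 411.2, 177.1]
tool_rot: [0.297, 0.939, -0.057, 0.165]
contact_force: [0.1, -0.0, -3.5]
width: 11.5
grasp_force: 45.0
```

send_rows(
  rows="-0.035 0 -0.028 0 0.035 0 1;-0.035 0 -0.028 0 0.035 0 1;-0.035 0 -0.028 0 0.035 0 1;-0.035 0 -0.028 0 0.035 0 1;-0.035 0 -0.028 0 0.035 0 1;-0.035 0 -0.028 0 0.035 0 1;0 0 0 0 0 0 1",
)

```text
time: 18.53
position: [306.2, 396.7, 211.1]
tool_rot: [0.303, 0.952, 0.012, -0.042]
contact_force: [1.5, 0.1, -4.6]
width: 11.7
grasp_force: 45.0
```

```bash
python3 - <<'E'
from h import *
yaw=-35;L=[420,315]
s=arm.state();print(s['position']);bottles('scene')
M=R.from_quat(s['tool_rot']).as_matrix();S=np.stack([-M[:,0],M[:,1],-M[:,2]],1);print('lip',s['position']+S@np.array([127-GX,0,-GZ]))
pC,rC=lipto(L+[92],yaw,62);plan(pC,rC,10)
E
```

```text
[306.18570465 396.71411621 211.09521718]
red 22 scoop [ 59. -28.  21.] [ 52. -33.  17.] [ 70. -22.  26.] tray [-239.  311.   28.]
red 26 scoop [60. 14. 21.] [52.  6. 14.] [70. 20. 25.] tray [-213.  340.   38.]
red 25 scoop [60. 39. 20.] [52. 31. 16.] [72. 43. 27.] tray [-196.  357.   44.]
body 111 scoop [ 32. -23.  25.] [ 12. -40.  12.] [ 52. -15.  31.] tray [-258.  333.   26.]
body 234 scoop [32. 25. 25.] [ 7.  1. 12.] [53. 51. 32.] tray [-224.  368.   40.]
lip [423.88573667 313.01579866 115.72282021]
10 rows of [-0.066 -0.001 -0.083] [ 0.     0.048 -0.   ] from [305.1 396.9 210.2] res 0.0
```

All three are lined up end-on in the pan, with the lip over the box. Now I tip it.

send_rows(
  rows="-0.066 -0.001 -0.083 0 0.048 0 1;-0.066 -0.001 -0.083 0 0.048 0 1;-0.066 -0.001 -0.083 0 0.048 0 1;-0.066 -0.001 -0.083 0 0.048 0 1;-0.066 -0.001 -0.083 0 0.048 0 1;-0.066 -0.001 -0.083 0 0.048 0 1;-0.066 -0.001 -0.083 0 0.048 0 1;-0.066 -0.001 -0.083 0 0.048 0 1;-0.066 -0.001 -0.083 0 0.048 0 1;-0.066 -0.001 -0.083 0 0.048 0 1",
)

```text
time: 19.42
position: [420.2, 314.1, 262.3]
tool_rot: [0.259, 0.814, 0.154, -0.496]
contact_force: [0.5, 1.4, -3.1]
width: 11.7
grasp_force: 45.0
```

send_rows(
  rows="0 0 0 0 0 0 1;0 0 0 0 0 0 1;0 0 0 0 0 0 1;0 0 0 0 0 0 1;0 0 0 0 0 0 1;0 0 0 0 0 0 1",
)

```text
time: 19.92
position: [418.6, 315.0, 262.5]
tool_rot: [0.259, 0.814, 0.154, -0.496]
contact_force: [0.7, -0.1, -3.0]
width: 11.5
grasp_force: 45.0
```

```bash
cat >> h.py <<'E'
def inbox(n):
    im,d=arm.get_image(n);P=pts(n,d);hsv=cv2.cvtColor(im,cv2.COLOR_RGB2HSV)
    red=((hsv[...,0]<10)|(hsv[...,0]>170))&(hsv[...,1]>110)&(hsv[...,2]>50)&(d>0)&(P[...,0]>300)&(P[...,0]<560)&(P[...,1]>200)&(P[...,1]<480)
    c,l,st,_=cv2.connectedComponentsWithStats(red.astype(np.uint8))
    for i in range(1,c):
        if st[i,4]>5:print(n,'red',st[i,4],np.round(np.median(P[l==i],0)))
E
python3 - <<'E'
from h import *
s=arm.state();print(s['position'],s['contact_force'],s['q'].round(2));bottles('scene');inbox('scene');inbox('top')
M=R.from_quat(s['tool_rot']).as_matrix();S=np.stack([-M[:,0],M[:,1],-M[:,2]],1);print('lip',s['position']+S@np.array([127-GX,0,-GZ]),np.degrees(np.arcsin(-S[2,0])))
E
```

```text
[418.57438226 314.97444947 262.48980769] [ 0.74481585 -0.13332523 -3.02068365] [ 0.12  0.31  1.68  0.71  2.   -0.83]
scene red 8 [451. 213.  -0.]
scene red 10 [491. 316.  23.]
scene red 7 [446. 441.  -2.]
scene red 28 [493. 441.  -0.]
scene red 6 [530. 442.   1.]
scene red 14 [551. 442.   0.]
top red 6 [547. 420.  -2.]
top red 85 [493. 441.  -1.]
top red 8 [534. 405.  -2.]
lip [415.52599823 315.94036418  89.44537882] 62.57722557886127
```

```bash
python3 - <<'E'
from h import *
s=arm.state();r0=R.from_quat(s['tool_rot'])
p1=s['position']+[0,0,70];plan(p1,r0,3)
p2=np.array([400,200,330.]);r2=frame(-25,0);plan(p2,r2,11,p1,r0)
p3=np.array([402.4,-254.8,270]);plan(p3,frame(-11,0),14,p2,r2)
E
```

```text
3 rows of [ 0.138 -0.001 -0.071] [0. 0. 0.] from [418.8 314.6 262. ] res 0.0
11 rows of [-0.022 -0.066 -0.015] [ 0.004 -0.047 -0.007] from [418.8 314.6 332. ] res 0.0
14 rows of [-0.07  -0.206  0.029] [ 0.     0.    -0.008] from [400. 200. 330.] res 0.0
```

send_rows(
  rows="0.138 0 -0.071 0 0 0 1;0.138 0 -0.071 0 0 0 1;0.138 0 -0.071 0 0 0 1;-0.022 -0.066 -0.015 0.004 -0.047 -0.007 1;-0.022 -0.066 -0.015 0.004 -0.047 -0.007 1;-0.022 -0.066 -0.015 0.004 -0.047 -0.007 1;-0.022 -0.066 -0.015 0.004 -0.047 -0.007 1;-0.022 -0.066 -0.015 0.004 -0.047 -0.007 1;-0.022 -0.066 -0.015 0.004 -0.047 -0.007 1;-0.022 -0.066 -0.015 0.004 -0.047 -0.007 1",
)

```text
time: 20.9
position: [404.6, 241.4, 325.6]
tool_rot: [0.24, 0.95, 0.059, -0.19]
contact_force: [-0.8, -0.1, -2.1]
width: 11.6
grasp_force: 45.0
```

send_rows(
  rows="-0.022 -0.066 -0.015 0.004 -0.047 -0.007 1;-0.022 -0.066 -0.015 0.004 -0.047 -0.007 1;-0.022 -0.066 -0.015 0.004 -0.047 -0.007 1;-0.022 -0.066 -0.015 0.004 -0.047 -0.007 1;-0.07 -0.206 0.025 0 0 -0.008 1;-0.07 -0.206 0.025 0 0 -0.008 1;-0.07 -0.206 0.025 0 0 -0.008 1;-0.07 -0.206 0.025 0 0 -0.008 1;-0.07 -0.206 0.025 0 0 -0.008 1;-0.07 -0.206 0.025 0 0 -0.008 1",
)

```text
time: 21.73
position: [385.3, 3.9, 306.6]
tool_rot: [0.167, 0.986, 0.002, -0.005]
contact_force: [0.6, 0.4, -3.2]
width: 12.2
grasp_force: 45.0
```

```bash
python3 - <<'E'
from h import *
s=arm.state();print(s['position'],s['contact_force'],s['q'].round(2))
plan(np.array([402.4,-254.8,270]),frame(-11,0))
im,d=arm.get_image('scene');np.savez('scene3.npz',im=im,d=d)
cv2.imwrite('pics/s3.png',cv2.resize(im[150:330,230:430,::-1],(667,600),interpolation=cv2.INTER_CUBIC))
E
```

```text
[385.34251596   3.88780661 306.62180167] [ 0.58836328  0.43794181 -3.22312345] [-0.29 -0.48  2.09  0.    1.55 -1.52]
7 rows of [-0.083 -0.233  0.034] [ 0.    -0.001 -0.01 ] from [385.3   3.9 306.6] res 0.0
```

View pics/s3.png

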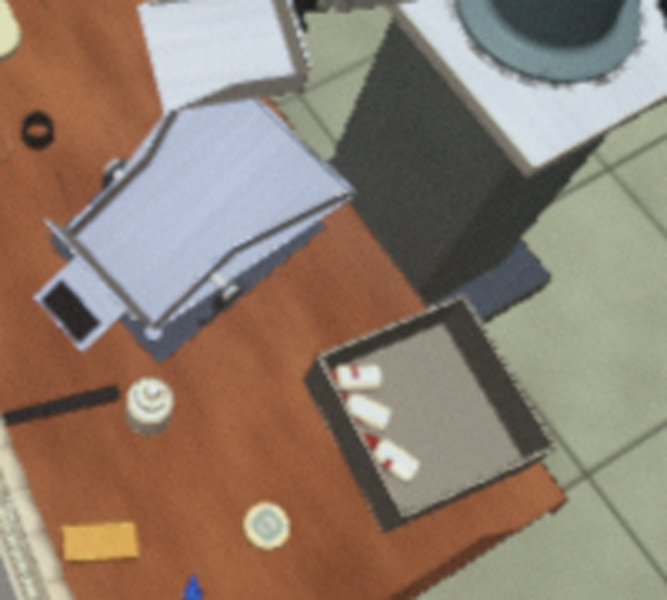

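All three bottles are in the box, at (358,376), (367,410) and (397,458), and the tray is empty. The scoop goes back to its first spot.

send_rows(
  rows="-0.083 -0.233 0.034 0 -0.001 -0.01 1;-0.083 -0.233 0.034 0 -0.001 -0.01 1;-0.083 -0.233 0.034 0 -0.001 -0.01 1;-0.083 -0.233 0.034 0 -0.001 -0.01 1;-0.083 -0.233 0.034 0 -0.001 -0.01 1;-0.083 -0.233 0.034 0 -0.001 -0.01 1;-0.083 -0.233 0.034 0 -0.001 -0.01 1;0 0 0 0 0 0 1;0 0 0 0 0 0 1",
)

```text
time: 22.53
position: [403.6, -254.7, 269.9]
tool_rot: [0.096, 0.995, 0.002, 0.001]
contact_force: [-0.4, 1.1, -2.9]
width: 11.7
grasp_force: 45.0
```

```bash
python3 - <<'E'
from h import *
s=arm.state();M=R.from_quat(s['tool_rot']).as_matrix();print(s['position'],M[:,2].round(4))
plan(np.array([402.4,-254.8,90]),frame(-11,0),8)
E
```

```text
[ 403.61782049 -254.65176548  269.87155066] [ 0.0032  0.0028 -1.    ]
8 rows of [ 0.001 -0.001  0.15 ] [ 0.  0. -0.] from [ 403.6 -254.7  269.9] res 0.0
```

send_rows(
  rows="0 0 0.15 0 0 0 1;0 0 0.15 0 0 0 1;0 0 0.15 0 0 0 1;0 0 0.15 0 0 0 1;0 0 0.15 0 0 0 1;0 0 0.15 0 0 0 1;0 0 0.15 0 0 0 1;0 0 0.15 0 0 0 1;0 0 0 0 0 0 1;0 0 0 0 0 0 1",
)

```text
time: 23.37
position: [404.8, -252.8, 90.8]
tool_rot: [0.094, 0.996, 0.001, 0.002]
contact_force: [-0.7, -0.7, -2.3]
width: 11.6
grasp_force: 45.0
```

send_rows(
  rows="0 0 0.015 0 0 0 1;0 0 0.015 0 0 0 1;0 0 0.01 0 0 0 1;0 0 0.008 0 0 0 1;0 0 0 0 0 0 1",
)

```text
time: 23.78
position: [406.0, -255.0, 84.9]
tool_rot: [0.095, 0.995, -0.001, 0.004]
contact_force: [-1.1, 0.4, 3.8]
width: 11.8
grasp_force: 45.0
```

send_rows(
  rows="0 0 0.005 0 0 0 1;0 0 0 0 0 0 1;0 0 0 0 0 0 0.6;0 0 0 0 0 0 0.4;0 0 0 0 0 0 0.2;0 0 0 0 0 0 0.2;0 0 0 0 0 0 0.2;0 0 -0.1 0 0 0 0.2;0 0 -0.2 0 0 0 0.2;0 0 -0.25 0 0 0 0.2",
  grip_force=10,
)

```text
time: 24.62
position: [403.2, -252.7, 163.9]
tool_rot: [0.095, 0.995, 0.002, 0.0]
contact_force: [1.0, -0.4, 0.2]
width: 37.7
grasp_force: 0.0
```

send_rows(
  rows="0 0 -0.25 0 0 0 0.2;0 0 -0.25 0 0 0 0.2;0 0 -0.15 0 0 0 0.2;0 0 0 0 0 0 0.2;0 0 0 0 0 0 0.2",
)

```text
time: 25.03
position: [404.7, -254.6, 264.2]
tool_rot: [0.095, 0.995, -0.001, 0.004]
contact_force: [0.0, -0.2, -0.3]
width: 37.5
grasp_force: 0.0
```

```bash
python3 - <<'E'
from h import *
print(arm.state()['position'],arm.state()['contact_force'])
im,d=arm.get_image('scene');P=pts('scene',d)
m=(d>0)&(P[...,0]>440)&(P[...,0]<540)&(P[...,1]>-310)&(P[...,1]<-235)&(P[...,2]<10)&(P[...,2]>-10);q=P[m]
print('pan plane',np.linalg.lstsq(np.c_[q[:,:2]-[490,-272],np.ones(len(q))],q[:,2],rcond=None)[0],len(q))
im,d=arm.get_image('wrist');P=pts('wrist',d)
m=(P[...,2]>88)&(P[...,2]<108)&(P[...,0]>340)&(P[...,0]<460)&(P[...,1]>-300)&(P[...,1]<-200)&(d>0)
print('grip top',m.sum(),P[m].mean(0),np.percentile(P[m][:,2],[5,95]))
E
```

```text
[ 404.68978516 -254.64442907  264.1578235 ] [ 0.02415275 -0.15097114 -0.29811959]
pan plane [ 0.15027858 -0.02490582  8.8086702 ] 164
grip top 333 [ 407.1356234  -254.1310336    91.83446277] [88.37939482 95.23240491]
```

```bash
python3 - <<'E'
from h import *
for n in('scene','top'):
    im,d=arm.get_image(n);P=pts(n,d)
    a=np.radians(-11);ax=np.array([np.cos(a),np.sin(a)]);ay=np.array([-ax[1],ax[0]])
    o=np.array([402.,-253]);u=(P[...,:2]-o)@ax;v=(P[...,:2]-o)@ay
    for u0 in range(0,210,15):
        m=(d>0)&(np.abs(v)<45)&(u>u0)&(u<u0+15)&(P[...,2]<120);
        if m.sum()>3:print(n,u0,m.sum(),np.percentile(P[m][:,2],[10,50,90]).round(1))
    if n=='scene':
        K,Rm,t=cam(n);q=K@(Rm@np.array([470,-260,20.])+t);c,r=(q[:2]/q[2]).astype(int);print(c,r)
        cv2.imwrite('pics/s4.png',cv2.resize(im[max(r-50,0):r+50,c-60:c+60,::-1],(720,600),interpolation=cv2.INTER_CUBIC))
im,d=arm.get_image('wrist')
cv2.imwrite('pics/w4.png',im[...,::-1])
E
```

```text
scene 0 95 [-3.1  1.4 88.5]
scene 15 80 [-3.9 49.9 90.8]
scene 30 92 [23.5 40.6 54.1]
scene 45 92 [ 0.7  5.6 19.4]
scene 60 62 [2.3 4.9 8.1]
scene 75 61 [ 6.5  8.6 12.2]
scene 90 67 [10.  12.7 15.3]
scene 105 70 [13.2 16.4 19.2]
scene 120 70 [16.7 19.4 22.9]
scene 135 81 [20.8 23.8 27.6]
scene 150 79 [22.9 27.2 30.5]
scene 165 80 [21.9 25.6 31.3]
scene 180 79 [22.2 24.9 27.4]
scene 195 77 [22.4 24.9 28. ]
255 148
top 0 8 [-2.8 -0.2 65.3]
top 15 18 [-0.3 71.1 93.9]
top 30 6 [ 4.1 42.9 64.1]
top 45 14 [0.3 5.8 8.7]
top 60 76 [ 3.3  6.8 10.6]
top 75 93 [ 6.1 10.8 14.3]
top 90 100 [10.2 14.7 18.1]
top 105 101 [15.  18.4 22. ]
top 120 97 [18.7 22.2 25.3]
top 135 100 [21.7 25.  30. ]
top 150 97 [25.6 28.8 32.6]
top 165 95 [21.9 26.2 32.4]
top 180 95 [21.7 25.6 29.8]
top 195 96 [21.5 24.9 28.8]
```

The pan reads tilted. Its lip sits on the keratometer's low base (z≈25 at the lip), so the scoop is not flat. I regrip it and set it down further back.

```bash
cat >> h.py <<'E'
def scoopfit(n,ctr,yaw=-11):
    "plate + pan in frame at ctr (xy), axes u along yaw"
    im,d=arm.get_image(n);P=pts(n,d);a=np.radians(yaw);ax=np.array([np.cos(a),np.sin(a)]);ay=np.array([-ax[1],ax[0]])
    u=(P[...,:2]-ctr)@ax;v=(P[...,:2]-ctr)@ay;return im,d,P,u,v
E
python3 - <<'E'
from h import *
im,d,P,u,v=scoopfit('wrist',[402.,-253])
m=(d>0)&(np.abs(v)<20)&(np.abs(u)<60)&(P[...,2]>60)&(P[...,2]<110)
q=np.c_[u[m],v[m],P[m][:,2]];print(len(q))
b=np.abs(q[:,1]-np.median(q[:,1]))<7
for u0 in range(-50,60,10):
    k=b&(q[:,0]>=u0)&(q[:,0]<u0+10)
    if k.sum()>3:print(u0,k.sum(),q[k][:,2].max().round(1),np.median(q[k][:,1]).round(1))
r=cv2.minAreaRect(P[m][:,:2].astype(np.float32));print(r)
im,d,P,u,v=scoopfit('top',[402.,-253])
for y0 in(-400,-250,-150):
    m=(d>0)&(np.abs(P[...,1]-y0)<15)&(P[...,2]>-8)&(P[...,2]<8)&(P[...,0]>250)&(P[...,0]<500);print('desk edge x',y0,np.percentile(P[m][:,0],1))
# keratometer base front edge
for y0 in range(-350,-200,15):
    m=(d>0)&(np.abs(P[...,1]-y0)<8)&(P[...,2]>21)&(P[...,2]<29)&(P[...,0]>540)&(P[...,0]<760);print(y0,np.percentile(P[m][:,0],2) if m.sum()>3 else None,end=' ')
E
```

```text
626
-30 117 87.9 -1.2
-20 121 90.9 -0.2
-10 123 93.3 -1.2
0 117 95.1 -0.1
10 120 97.9 -1.1
20 27 97.5 -1.1
((398.5373840332031, -252.97412109375), (11.434144973754883, 53.32282257080078), 79.12171936035156)
desk edge x -400 469.04793534603954
desk edge x -250 458.3262588553006
desk edge x -150 353.8239846974562
-350 554.030451513374 -335 546.6098760738518 -320 542.1216138391865 -305 541.7050091886642 -290 544.6563974000603 -275 544.2742345283403 -260 543.7320594586932 -245 546.1724333663898 -230 543.3561605043953 -215 None
```

send_rows(
  rows="0.005 0 0.2 0 0 0 0.2;0.005 0 0.2 0 0 0 0.2;0 0 0.2 0 0 0 0.2;0 0 0.2 0 0 0 0.2;0 0 0.2 0 0 0 0.2;0 0 0.15 0 0 0 0.2;0 0 0.1 0 0 0 0.2;0 0 0 0 0 0 0.2;0 0 0 0 0 0 1;0 0 0 0 0 0 1",
  grip_force=58,
)

```text
time: 26.22
position: [404.3, -254.5, 76.3]
tool_rot: [0.095, 0.995, -0.0, 0.003]
contact_force: [-0.5, 0.1, 0.5]
width: 27.4
grasp_force: 0.0
```

send_rows(
  rows="0 0 0 0 0 0 1;0 0 0 0 0 0 1;0 0 0 0 0 0 1;0 0 0 0 0 0 1",
)

```text
time: 26.55
position: [404.4, -254.6, 76.5]
tool_rot: [0.095, 0.995, -0.001, 0.003]
contact_force: [-1.1, 1.3, 5.0]
width: 12.0
grasp_force: 58.0
```

send_rows(
  rows="0 0 -0.04 0 0 0 1;0 0 -0.08 0 0 0 1;0 0 -0.08 0 0 0 1;0 0 -0.08 0 0 0 1;0 0 -0.08 0 0 0 1;0.04 0 -0.04 0 0 0 1;0.05 0 0 0 0 0 1;0 0 0 0 0 0 1;0 0 0 0 0 0 1",
)

```text
time: 27.3
position: [389.1, -250.7, 134.3]
tool_rot: [0.095, 0.995, 0.001, 0.002]
contact_force: [-1.1, -0.3, -3.1]
width: 11.8
grasp_force: 58.0
```

```bash
cat >> h.py <<'E'
def panfit(n='scene'):
    im,d,Q=scoopcloud(n);s=arm.state();q=Q[(d>0)&(Q[...,0]>15)&(Q[...,0]<120)&(np.abs(Q[...,1])<40)&(np.abs(Q[...,2])<60)]
    A=np.c_[q[:,:2],np.ones(len(q))]
    for _ in range(8):
        c=np.linalg.lstsq(A,q[:,2],rcond=None)[0];r=np.abs(q[:,2]-A@c);k=r<max(3,1.5*np.median(r));q,A=q[k],A[k]
    print(n,'pan in tool-scoop frame: slope x,y,z0',c.round(3),len(q),'pitch lip-up deg',np.degrees(np.arctan(c[0])).round(1),'tcp',s['position'].round(1),s['contact_force'].round(1))
E
python3 - <<'E'
from h import *
panfit('scene');panfit('top')
E
```

```text
scene pan in tool-scoop frame: slope x,y,z0 [ 0.205 -0.052  2.994] 225 pitch lip-up deg 11.6 tcp [ 389.4 -250.9  134.3] [ 0.7 -0.2 -3.8]
top pan in tool-scoop frame: slope x,y,z0 [0.238 0.    2.619] 375 pitch lip-up deg 13.4 tcp [ 389.6 -251.   134.4] [ 0.2 -0.5 -2.7]
```

send_rows(
  rows="0 0 0 0 0.035 0 1;0 0 0 0 0.035 0 1;0 0 0 0 0.03 0 1;0 0 0 0 0 0 1;0 0 0 0 0 0 1",
)

```text
time: 27.82
position: [390.5, -251.2, 134.6]
tool_rot: [0.094, 0.99, 0.01, -0.101]
contact_force: [0.1, 0.2, -1.7]
width: 11.9
grasp_force: 58.0
```

```bash
cat >> h.py <<'E'
def panworld(n):
    im,d=arm.get_image(n);P=pts(n,d);s=arm.state();q=P[d>0];a=np.radians(-11);ax=np.array([np.cos(a),np.sin(a)]);ay=np.array([-ax[1],ax[0]])
    u=(q[:,:2]-s['position'][:2])@ax;v=(q[:,:2]-s['position'][:2])@ay;z=q[:,2]
    k=(u>45)&(u<140)&(np.abs(v)<40)&(z<s['position'][2]-50)&(z>-15)
    A=np.c_[u,v,np.ones(len(u))][k];z=z[k]
    for _ in range(8):
        c=np.linalg.lstsq(A,z,rcond=None)[0];r=np.abs(z-A@c);g=r<max(3,1.5*np.median(r));A,z=A[g],z[g]
    print(n,'pan slope',c.round(3),len(z),'z at u=30,150',(c[2]+30*c[0]).round(1),(c[2]+150*c[0]).round(1),s['position'].round(1))
E
python3 - <<'E'
from h import *
panworld('scene');panworld('top')
E
```

```text
scene pan slope [ 3.600e-02 -1.900e-02  4.918e+01] 273 z at u=30,150 50.3 54.5 [ 390.1 -251.1  134.7]
top pan slope [ 3.9000e-02 -2.0000e-03  5.0649e+01] 135 z at u=30,150 51.8 56.5 [ 389.9 -251.2  134.9]
```

```bash
python3 - <<'E'
from h import *
s=arm.state();r=R.from_quat(s['tool_rot'])*R.from_rotvec([0,np.radians(2.1),0])
p=s['position'];plan(p,r,1);plan(p+[0,0,-46],r,6,p,r);plan(p+[0,0,-3],r,1,p,r)
E
```

```text
1 rows of [0. 0. 0.] [0.    0.018 0.   ] from [ 389.9 -251.2  134.9] res 0.0
6 rows of [-0.012 -0.     0.05 ] [0. 0. 0.] from [ 389.9 -251.2  134.9] res 0.0
1 rows of [-0.005 -0.     0.019] [0. 0. 0.] from [ 389.9 -251.2  134.9] res 0.0
```

send_rows(
  rows="0 0 0 0 0.018 0 1;-0.012 0 0.05 0 0 0 1;-0.012 0 0.05 0 0 0 1;-0.012 0 0.05 0 0 0 1;-0.012 0 0.05 0 0 0 1;-0.012 0 0.05 0 0 0 1;-0.01 0 0.04 0 0 0 1;0 0 0 0 0 0 1;0 0 0 0 0 0 1",
)

```text
time: 28.67
position: [389.7, -251.2, 90.1]
tool_rot: [0.094, 0.988, 0.012, -0.12]
contact_force: [0.1, 0.0, -2.0]
width: 11.7
grasp_force: 58.0
```

```bash
python3 - <<'E'
from h import *
print(arm.state()['contact_force']);panworld('scene');panworld('top')
E
```

```text
[ 0.1351226   0.03591103 -2.04867851]
scene pan slope [-0.01   0.007  6.221] 322 z at u=30,150 5.9 4.7 [ 390.  -251.5   90.6]
top pan slope [-0.01   0.022  6.54 ] 95 z at u=30,150 6.2 5.1 [ 390.2 -251.6   90.9]
```

send_rows(
  rows="-0.002 0 0.01 0 0 0 1;-0.002 0 0.01 0 0 0 1;-0.002 0 0.008 0 0 0 1;-0.001 0 0.005 0 0 0 1;0 0 0 0 0 0 1;0 0 0 0 0 0 1",
)

```text
time: 29.27
position: [389.9, -251.4, 85.7]
tool_rot: [0.094, 0.988, 0.012, -0.12]
contact_force: [-0.1, 1.0, -2.6]
width: 11.8
grasp_force: 58.0
```

Force is unchanged so far, so I lower slightly more.

send_rows(
  rows="-0.001 0 0.006 0 0 0 1;-0.001 0 0.006 0 0 0 1;0 0 0 0 0 0 1;0 0 0 0 0 0 1",
)

```text
time: 29.6
position: [390.4, -252.0, 84.7]
tool_rot: [0.094, 0.988, 0.011, -0.119]
contact_force: [-2.3, 1.1, 5.9]
width: 11.9
grasp_force: 58.0
```

send_rows(
  rows="-0.001 0 0.005 0 0 0 1;0 0 0 0 0 0 1",
)

```text
time: 29.77
position: [390.4, -252.0, 84.6]
tool_rot: [0.094, 0.988, 0.011, -0.12]
contact_force: [-3.5, 2.8, 10.5]
width: 11.6
grasp_force: 58.0
```

Contact made; I release and retreat along the tool axis.

send_rows(
  rows="0.001 0 -0.008 0 0 0 1;0 0 0 0 0 0 0.6;0 0 0 0 0 0 0.4;0 0 0 0 0 0 0.2;0 0 0 0 0 0 0.2;0 0 0 0 0 0 0.2;0 0 -0.1 0 0 0 0.2;0 0 -0.2 0 0 0 0.2;0 0 -0.25 0 0 0 0.2;0 0 -0.25 0 0 0 0.2",
  grip_force=10,
)

```text
time: 30.6
position: [417.6, -256.3, 201.2]
tool_rot: [0.094, 0.988, 0.012, -0.121]
contact_force: [0.9, -0.5, -0.2]
width: 37.4
grasp_force: 0.0
```

send_rows(
  rows="0 0 -0.25 0 0 0 0.2;0 0 -0.15 0 0 0 0.2;0 0 0 0 0 0 0.2;0 0 0 0 0 0 0.2",
)

```text
time: 30.93
position: [432.6, -259.9, 259.8]
tool_rot: [0.094, 0.988, 0.011, -0.119]
contact_force: [0.4, -0.2, -0.9]
width: 37.7
grasp_force: 0.0
```

```bash
python3 - <<'E'
from h import *
print(arm.state()['position'],arm.state()['contact_force'])
for n in('scene','top','wrist'):
    im,d,P,u,v=scoopfit(n,[390.,-252])
    print(n,[(u0,np.percentile(P[m][:,2],50).round(1)) for u0 in range(45,195,15) for m in [(d>0)&(np.abs(v)<40)&(u>u0)&(u<u0+15)] if m.sum()>5])
im,d,P,u,v=scoopfit('wrist',[390.,-252]);m=(d>0)&(np.abs(v)<10)&(np.abs(u)<40)&(P[...,2]>85)&(P[...,2]<112);print('plate top',m.sum(),[(a,np.median(P[m&(u>a)&(u<a+15)][:,2]).round(1)) for a in(-25,-10,5)])
# others vs. start
f=np.load('scene0.npz');im,d=arm.get_image('scene');df=np.abs(im.astype(int)-f['im']).sum(-1)>90
c,l,st,ce=cv2.connectedComponentsWithStats(cv2.morphologyEx(df.astype(np.uint8),2,np.ones((2,2))))
P=pts('scene',d)
for i in range(1,c):
    if st[i,4]>12:print(st[i],np.round(np.median(P[l==i],0)))
E
```

```text
[ 432.62102201 -259.90165299  259.83506397] [ 0.36850301 -0.24514348 -0.9335704 ]
scene [(45, np.float64(488.4)), (60, np.float64(393.8)), (75, np.float64(427.3)), (90, np.float64(418.2)), (105, np.float64(539.9)), (120, np.float64(535.0)), (135, np.float64(463.4)), (150, np.float64(469.1)), (165, np.float64(24.7)), (180, np.float64(460.5))]
top [(45, np.float64(457.4)), (60, np.float64(521.2)), (75, np.float64(535.9)), (90, np.float64(543.8)), (105, np.float64(542.1)), (120, np.float64(537.9)), (135, np.float64(529.9)), (150, np.float64(1.2)), (165, np.float64(24.7)), (180, np.float64(29.6))]
wrist [(45, np.float64(340.1)), (60, np.float64(2.1)), (75, np.float64(1.1)), (90, np.float64(1.1)), (105, np.float64(1.1)), (120, np.float64(1.2)), (135, np.float64(0.9)), (150, np.float64(-0.9)), (165, np.float64(-0.7))]
plate top 638 [(-25, np.float64(99.4)), (-10, np.float64(99.5)), (5, np.float64(99.5))]
[ 315    0  122   53 4536] [301. -62. 620.]
[443   0  44  10 313] [182.  43. 691.]
[505   0   7  23  91] [181. 131. 732.]
[ 232   10   84   63 3459] [ 460. -213.  539.]
[416  16  23  25 28
[... 527 characters left out ...]
  4  13] [452. -18.  99.]
[293 187   8   3  18] [457.  -6.  97.]
[293 192   6   7  31] [475.  11.  87.]
[314 201   5   4  16] [434.  73.  98.]
[258 211   6   5  16] [598.  -5.  41.]
[287 211   5   5  18] [522.  50.  66.]
[303 211  29  20 208] [453. 113.  78.]
[277 213   8   5  30] [546.  40.  57.]
[255 217  28  30 244] [605.  68.  34.]
[242 223  27  22 249] [654.  51.  46.]
[241 238  31  18 191] [677.  93.  36.]
[332 261  13   6  68] [463. 265.  27.]
[477 267  35  39 734] [-521.  658. -750.]
[335 269  13  10  80] [476. 296.  26.]
[341 281  16  14  95] [481. 344.  26.]
[504 308   8  20  58] [-429.  804. -751.]
[500 332  12  10  69] [-342.  868. -750.]
[492 336   8   5  25] [-287.  842. -749.]
```

The scoop is flat: the pan reads about 1 mm all along and the plate top 99.5 mm level. The three bottles are in the box, the tray is empty, and none of the other things on the desk changed between the first and last pictures.

```bash
python3 -c "
from rig import arm
print(arm.sign_off())"
```

```text
the job is handed in; nothing more can be done
None
```

The job is done and handed in at about 31 s: the tray was tipped fully, all three bottles went in one scoop load into the grey box, and the empty scoop lies flat on the desk, though I had to lift and set it down a second time because its lip first came to rest on the keratometer's base.

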